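# Pack footed dishes face down and cups into a two-layer box

## Task

Pack the wooden box: with the lifter held in the gripper, slide its thin blade under the overhanging edge of each dark square dish and tip it over face down (never turn a dish with the fingers), then lay the lifter down flat on the sheet and set each dish, foot up, in a bay of its own in the bottom of the box. Once all dishes lie in their bays, fit the divider board flat on top of them with its fin up, and stand each white cup upright in the middle of a half of its own on the divider. There may be one or two dishes and one or two cups; leave the plates, the bowl and the tape alone.

Things in the scene. Friction and masses are not known exactly. Their poses are not given: they have to be found in the camera images.
- lifter_grip (a point): Lifter, 130 g: flat steel blade 130 (x) x 44 x 2 mm lying on the work surface, with an upright wooden block handle 52 (x) x 20 (y) x 48 mm high on its rear half (top at 50 mm). Point: the handle's centre, 25 mm above the blade's underside; the blade reaches from 29 mm behind it to its straight front edge 101 mm ahead of it along +x. z up when flat.
- dish1_c (a point): Dark square wooden dish, 60 g, may be absent. Foot 32 x 32 x 9 mm, on it a plate 72 x 72 x 5 mm with a raised rim 3 mm high, 5 mm wide: 17 mm high in all. On its foot, the edge overhangs by 20 mm all round, 9 mm above the surface. Point: its centre, 8.5 mm up; x, y along its sides, z from foot to open face (up as it stands at the start, down when face down).
- dish2_c (a point): A second dish just like the first; may be absent.
- box: Open wooden box, fixed, outside 202 (x) x 94 (y) x 49 mm high, walls and floor 5 mm, inside 192 x 84. Origin: centre of its underside, z up. A partition across the middle (4 mm thick) and a ledge on each end wall (12 mm wide), tops 29 mm above the underside, leave two bottom bays of 82 (x) x 84 (y) mm; the divider rests on them.
- bay0 (a point): Centre of the floor of the bay at the -x half of the box, 5 mm above the underside of the box; axes as the box.
- bay1 (a point): Centre of the floor of the bay at the +x half of the box; axes as the box.
- cell0 (a point): Middle of the -x half of the upper layer, at the level of the divider's upper face when fitted (33 mm above the underside of the box); axes as the box.
- cell1 (a point): Middle of the +x half of the upper layer, likewise.
- divider_grip (a point): Divider, 120 g: plywood board 185 (x) x 77 (y) x 4 mm with an upright fin across its middle, 12 (x) x 60 (y) x 24 mm high; lies on the work surface fin up. Point: the fin's centre, 16 mm above the board's underside (fin top at 28). Fits the box with its x along the box's x, either way round.
- cup1_c (a point): Small white ceramic cup, round, open top, 48 mm across at the rim, 44 mm high, 90 g; may be absent. The point is on its axis half-way up (22 mm); z up when upright.
- cup2_c (a point): A second cup just like the first; may be absent.
- plate_stack: Bystander: stack of white plates, 140 mm across, 54 mm high; origin under its centre.
- bowl: Bystander: bowl 100 mm across, 55 mm high; origin under its centre.
- tape: Bystander: roll of packing tape lying flat, 90 mm across, 48 mm high; origin under its centre.
Things that resemble listed ones, but are neither listed nor needed, are in the scene too. What is meant by the part that bears divider_grip is not grey or red, and is the larger of those in its own colour.

How it is judged:
By the outcome, as a careful person would: the job done as asked, in the order asked, and still so for the second after the job is handed in, with the robot touching nothing.
Of dish1, dish2, cup1, cup2 only 3 to 4 are there at a start; the rules pass over those that are not, and their reading is None.
At some moment in a run one of dish1, dish2, cup1, cup2 may be knocked a few centimetres aside while the robot is not near it.
Once in a run the grip may slacken for a moment while it holds something.
It also fails if it takes over 210 s, if anything falls off the work surface, if the arm or the gripper's body presses on something with over 40 N, if the wrist force passes 120 N, or if a joint passes its speed limit or range.

## Robot

A 7-joint arm with a two-finger parallel gripper is mounted at the origin on the work surface. World frame = base frame: x ahead of the robot, y to its left, z up, the work surface at z = 0. Lengths are in m, angles in rad, forces in N, time in s.
With the tool pointing down it reaches from about 0.425 to 0.975 m from the base axis. Payload 16.7 kg.
Tool frame: the origin (TCP) lies on the centre line of the jaws, within the pads' length; the fingertips stand 11 mm ahead of it and the grasp point (between the pads) lies 8 mm behind it; z points along the fingers, y is the line along which they close (so a half turn about z gives the same grasp; the last joint's range is limited). The gripper opens to 85 mm and grips with 20 to 120 N. Pads are 22 mm wide; open, the fingers measure 114 mm over their backs; the gripper's body (76 mm by 85 mm) begins 54 mm behind the grasp point. The pads swing forward as they close: fully open they stand 13 mm farther back than shut.
Start: joints at [-1.274, 0.426, 0.074, 1.606, -0.034, 1.111, -0.067], TCP at [0.292, 0.609, 0.242] pointing down, gripper open.
Joint ranges: [-2.85, 2.85], [-0.5, 2.14], [-1.23, 1.37], [0.21, 2.46], [-1.02, 4.16], [0.16, 2.05], [-2.73, 2.73]. Speed limits (rad/s): [1.89, 1.89, 2.39, 2.39, 3.01, 3.01, 3.01].

## Interface

Orientations are given as a unit quaternion [x, y, z, w].
In Python, from cell import sensors, cams, ctrl gives the robot as it stands. The module is installed in compiled form; this text tells all that it offers.
- The arm moves only by the tool jog_arm, never from a script. Its argument "moves" is a list of rows, each a list of 7 numbers: the shift along the tool's x, y, z in mm, then the turn, a rotation vector about the tool's x, y, z in rad, then the opening, from 0 (shut) to 1 (fully open). A call has exactly 10 rows; each row is the pose to reach, as a shift and turn from the pose commanded when the call began, along the tool's axes at that moment; what a row does not reach only later rows make up. A row lasts 1/10 s, in which the tool goes at most 50 mm and 8.59 degrees, less where a joint would pass 70% of its speed; a pose out of reach is approached as far as the arm can. A call with a gripper value outside its range is refused whole. The fingers move at their own pace and stop on an object; "squeeze" is the grip in N (left out, the last holds). Time passes only in rows, so rows that repeat a pose let the fingers close, or fill a call up. It gives the time, the measured TCP pose, the force, the opening and the grip force at its end, in the units of the state.
- sensors.sense(): the state, without advancing time (a new reading comes with each control period).
- cams.grab_frame(name): name is "side" or "top"; returns a dict with "frame" (384x512x3 uint8, blue, green, red), "mtx" (3x3 intrinsics, pixels), "eye" and "attitude" of the camera in the world. Camera axes: x right, y up, looking along -z (the intrinsics and any distortion apply to the point x, -y, -z); pixel columns grow to the right and rows downward; lengths in m; the calibration is good to about 2 mm. A picture is of the moment at which its call begins. There is no depth.
- ctrl.hand_in(): hands the job in; it is judged then, once.
The state is a dict: "clock": time; "joint_pos": joint angles; "joint_vel": joint speeds; "tau": joint torques, N m; "ee_pos": TCP position; "tcp_rot": TCP orientation; "ft_force": force on the tool from outside, world axes, zero at the start; "torque": the same for the moment, N m; "width": finger opening in m; "gripper_force": force on a finger pad.
Only numpy, scipy, OpenCV 4.12 (cv2) and the standard library are available. Lean on these libraries where they do the work, as an engineer would, in place of code of your own. Each camera call takes 0.05 s, during which the arm holds its last target. There are 200 camera calls.

## Working session

There is one attempt and no reset: what is moved stays moved. The work goes in short steps, Python scripts to look and compute and a tool call to move; the robot and the scene stay as the last step left them, time stands still between calls to the robot, and variables do not carry over. Pictures are saved under pics/ and viewed, at most 16 in all, crops included, and the job is handed in when it is done.

Besides the shell and the picture viewer there is one more tool, called after "Call:" as name(argument=value, ...) on one line, values as JSON. jog_arm: Moves the arm, as the interface text tells. Its arguments: {"type":"object","properties":{"moves":{"type":"array","items":{"type":"array","items":{"type":"number"}}},"squeeze":{"type":"number"}},"required":["moves"]}

```bash
mkdir -p pics
cat > h.py <<'E'
import numpy as np, cv2
from scipy.spatial.transform import Rotation as R
from cell import sensors, cams, ctrl
def grab(n, save=None):
    f=cams.grab_frame(n)
    if save: cv2.imwrite('pics/'+save+'.png',f['frame'])
    return f
def rot(f):
    a=np.array(f['attitude'],float)
    return a if a.shape==(3,3) else R.from_quat(a).as_matrix()
def ray(f,uv,z):
    K=np.array(f['mtx']);d=np.linalg.inv(K)@[uv[0],uv[1],1]
    d=rot(f)@[d[0],-d[1],-d[2]];e=np.array(f['eye'])
    return e+d*(z-e[2])/d[2]
def proj(f,p):
    c=rot(f).T@(np.array(p)-f['eye']);q=np.array(f['mtx'])@[c[0],-c[1],-c[2]]
    return q[:2]/q[2]
E
python3 - <<'E'
from h import *
for n in('top','side'):
    f=grab(n,n+'0');print({k:np.round(v,3).tolist() if k!='frame' else v.shape for k,v in f.items()})
print(sensors.sense())
E
```

```text
{'frame': (384, 512, 3), 'mtx': [[426.09, 0.0, 258.158], [0.0, 426.09, 190.114], [0.0, 0.0, 1.0]], 'eye': [0.42, -0.003, 1.659], 'attitude': [0.028, -0.015, -0.701, 0.712]}
{'frame': (384, 512, 3), 'mtx': [[368.824, 0.0, 257.939], [0.0, 368.824, 189.774], [0.0, 0.0, 1.0]], 'eye': [-0.133, -0.699, 0.691], 'attitude': [0.445, -0.172, -0.318, 0.819]}
{'clock': 0.1, 'joint_pos': array([-1.27349974,  0.42668524,  0.07388165,  1.6065101 , -0.03410994,
        1.11079019, -0.0670819 ]), 'joint_vel': array([ 8.93604702e-04, -1.57088204e-03, -8.96655406e-05, -3.35390408e-03,
        8.22729098e-04, -1.82060672e-03,  1.13378586e-03]), 'tau': array([ 8.57466512e-03, -9.51526737e+01,  3.77185374e+00, -4.64409685e+01,
        1.96106063e-02,  6.41903913e-03,  1.12256494e-04]), 'ee_pos': array([0.29154288, 0.60842043, 0.24168546]), 'tcp_rot': array([ 2.21565691e-01,  9.75145283e-01, -5.59965760e-04, -8.45122890e-05]), 'ft_force': array([ 0.31015321, -0.71547317,  0.81084862]), 'torque': array([-0.0484714 ,  0.03524599, -0.05217671]), 'gripper_force': 0.0, 'width': 0.0852537984538311}
```

View pics/top0.png

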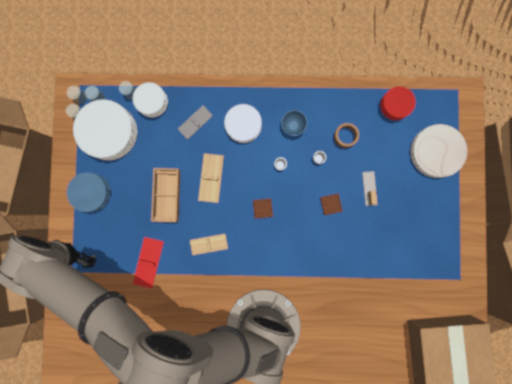

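View pics/side0.png

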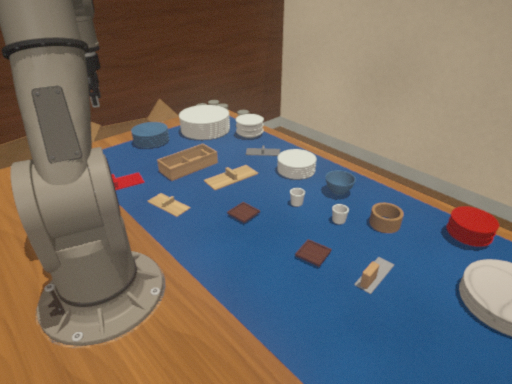

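The top view (up is +x, left is +y) shows the dishes at about (263,208) and (331,204) and the cups at (281,164) and (319,158). The lifter is at (370,188), the large tan divider at (211,178) and the box at (165,195).

```bash
cat > det.py <<'E'
from h import *
def blob(f,mask,uv,rad=45):
    """contour of mask nearest uv"""
    m=np.zeros_like(mask);cv2.circle(m,tuple(int(v) for v in uv),rad,255,-1)
    cs,_=cv2.findContours(mask&m,cv2.RETR_EXTERNAL,cv2.CHAIN_APPROX_NONE)
    cs=[c for c in cs if cv2.contourArea(c)>8]
    return min(cs,key=lambda c:abs(cv2.pointPolygonTest(c,tuple(map(float,uv)),True)) if cv2.pointPolygonTest(c,tuple(map(float,uv)),True)<0 else -cv2.contourArea(c))
def masks(f):
    h=cv2.cvtColor(f['frame'],cv2.COLOR_BGR2HSV);H,S,V=h[...,0],h[...,1],h[...,2]
    blue=((H>95)&(H<125)&(S>150))
    brown=((H<25)|(H>170))&(S>60)&(V<120)
    tan=(H>5)&(H<30)&(S>50)&(V>=120)
    white=(S<60)&(V>150)
    return {k:(v*255).astype(np.uint8) for k,v in dict(nb=~blue,brown=brown,tan=tan,white=white).items()}
def rect(f,c,z):
    """min-area rect of contour cast on plane z: centre, sizes, long-axis angle deg"""
    P=np.array([ray(f,p,z)[:2] for p in c[:,0,:]]).astype(np.float32)*1000
    (x,y),(w,h),a=cv2.minAreaRect(P)
    if w<h:w,h,a=h,w,a+90
    return np.round([x,y,w,h,(a+90)%180-90],1)
E
python3 - <<'E'
from det import *
f=grab('top');M=masks(f)
for n,m,uv,z in[('dish1','nb',(263,208),.015),('dish2','nb',(331,204),.015),('cup1','nb',(281,164),.04),('cup2','nb',(319,158),.04),
 ('lift','nb',(370,188),.002),('handle','tan',(373,198),.05),('div','nb',(211,178),.004),('box','nb',(165,195),.049)]:
    c=blob(f,M[m],uv); mo=cv2.moments(c); print(n,rect(f,c,z),np.round(ray(f,(mo['m10']/mo['m00'],mo['m01']/mo['m00']),z)*1000,1))
im=f['frame'][130:270,140:390]
cv2.imwrite('pics/crop1.png',cv2.resize(im,None,fx=3.2,fy=3.2,interpolation=cv2.INTER_CUBIC))
E
```

```text
dish1 [449.8   9.8  84.   83.6   6.7] [449.7  10.   15. ]
dish2 [ 470.3 -253.8   84.5   84.5   13.3] [ 470.3 -253.9   15. ]
cup1 [619.8 -56.1  57.6  57.2   0.8] [621.1 -54.8  40. ]
cup2 [ 6.488e+02 -2.044e+02  5.770e+01  5.710e+01  5.000e-01] [ 648.  -203.9   40. ]
lift [ 533.7 -403.6  144.    58.5    6.4] [ 533.4 -403.7    2. ]
handle [ 497.1 -405.6   46.7   20.7    6.4] [ 496.8 -405.4   50. ]
div [565.4 215.2 200.1  92.   -5.3] [564.9 215.2   4. ]
box [493.9 379.8 217.3 116.8  -0.6] [493.8 380.1  49. ]
```

View pics/crop1.png

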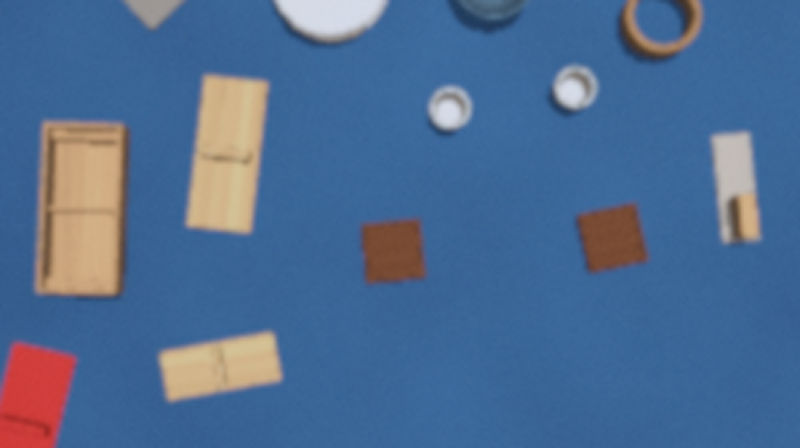

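Everything is found. The plan is to grip the lifter with tool x along its blade and tip both dishes toward +y, dish 1 first.

```bash
cat > go.py <<'E'
import sys
from h import *
def show():
    s=sensors.sense();x=R.from_quat(s['tcp_rot']).as_matrix()
    print('t',round(s['clock'],1),'pos',np.round(s['ee_pos']*1000,1),'yaw',round(np.degrees(np.arctan2(x[1,0],x[0,0])),1),'down',np.round(x[:,2],3),'w',round(s['width']*1000,1),'g',round(s['gripper_force'],1),'F',np.round(s['ft_force'],1),'q',np.round(s['joint_pos'],2))
    return s
def plan(*ts):
    """targets (x,y,z mm, tool-x yaw deg) for a tool pointing down; each in the tool frame of the previous"""
    s=show();p=s['ee_pos']*1000;r=R.from_quat(s['tcp_rot'])
    for x,y,z,a in ts:
        a=np.radians(a);q=R.from_matrix(np.array([[np.cos(a),np.sin(a),0],[np.sin(a),-np.cos(a),0],[0,0,-1]]))
        print('->',np.round(r.inv().apply(np.array([x,y,z])-p),1),np.round((r.inv()*q).as_rotvec(),3))
        p=np.array([x,y,z]);r=q
if __name__=='__main__':
    v=list(map(float,sys.argv[1:]));plan(*[v[i:i+4] for i in range(0,len(v),4)])
E
python3 go.py 560 100 250 80  540 -300 200 20  497.5 -407.4 110 6.4 497.5 -407.4 17 6.4
```

```text
t 0.1 pos [291.6 608.5 241.8] yaw 154.4 down [-0.    -0.001 -1.   ] w 85.5 g 0.0 F [ 1.1  0.4 -0. ] q [-1.27  0.43  0.07  1.61 -0.03  1.11 -0.07]
-> [-461.8 -342.6   -7.9] [-1.000e-03  1.000e-03  1.298e+00]
-> [-397.4   49.8   50. ] [0.    0.    1.047]
-> [-76.7  86.4  90. ] [0.    0.    0.237]
-> [ 0.  0. 93.] [0. 0. 0.]
```

Call:
jog_arm(moves=[[-46,-34,-1,0,0,0.13,1],[-92,-68,-2,0,0,0.26,1],[-138,-103,-3,0,0,0.39,1],[-185,-137,-4,0,0,0.52,1],[-231,-171,-4,0,0,0.65,1],[-277,-205,-5,0,0,0.78,1],[-323,-240,-6,0,0,0.91,1],[-370,-274,-7,0,0,1.04,1],[-416,-308,-8,0,0,1.17,1],[-462,-343,-8,0,0,1.298,1]])

```text
clock: 1.15
ee_pos: [0.5257, 0.1647, 0.2498]
tcp_rot: [0.768, 0.641, 0.0, -0.0]
ft_force: [1.4, 0.6, 1.0]
width: 0.0853
gripper_force: 0.0
```

```bash
python3 go.py 540 -300 200 20  497.5 -407.4 110 6.4
```

```text
t 1.1 pos [525.7 164.7 249.8] yaw 79.7 down [ 0.  0. -1.] w 85.3 g 0.0 F [1.4 0.6 1. ] q [-0.85  0.23  0.51  1.9  -0.13  1.04 -0.47]
-> [-454.7   97.    49.7] [-0.    -0.     1.043]
-> [-76.7  86.4  90. ] [0.    0.    0.237]
```

Call:
jog_arm(moves=[[-45,10,5,0,0,0.13,1],[-90,20,10,0,0,0.26,1],[-135,30,15,0,0,0.39,1],[-180,40,20,0,0,0.52,1],[-225,50,25,0,0,0.65,1],[-270,60,30,0,0,0.78,1],[-320,70,35,0,0,0.9,1],[-365,80,40,0,0,1.0,1],[-410,90,45,0,0,1.043,1],[-455,97,50,0,0,1.043,1]])

```text
clock: 2.15
ee_pos: [0.5419, -0.2999, 0.1991]
tcp_rot: [0.984, 0.175, -0.0, -0.0]
ft_force: [1.0, 0.7, -0.5]
width: 0.0854
gripper_force: 0.0
```

```bash
python3 go.py 497.5 -407.4 100 6.4
```

```text
t 2.1 pos [ 541.9 -299.9  199.1] yaw 20.2 down [-0. -0. -1.] w 85.4 g 0.0 F [ 1.   0.7 -0.5] q [-0.18  0.48  0.79  1.81 -0.4   1.02 -0.46]
-> [-78.8  85.6  99.1] [-0.     0.     0.241]
```

Call:
jog_arm(moves=[[-20,21,25,0,0,0.1,0.6],[-40,43,50,0,0,0.2,0.6],[-60,64,75,0,0,0.241,0.6],[-79,86,99,0,0,0.241,0.6],[-79,86,99,0,0,0.241,0.6],[-79,86,99,0,0,0.241,0.6],[-79,86,99,0,0,0.241,0.6],[-79,86,99,0,0,0.241,0.6],[-79,86,99,0,0,0.241,0.6],[-79,86,99,0,0,0.241,0.6]])

```text
clock: 3.15
ee_pos: [0.4981, -0.4058, 0.1011]
tcp_rot: [0.998, 0.057, 0.0, 0.0]
ft_force: [0.2, -0.5, 0.4]
width: 0.0514
gripper_force: 0.0
```

Run:
```python
from det import *
from go import plan
plan((497.5,-407.4,19,6.4))
f=grab('side');c0=proj(f,(.4975,-.4074,.05));print(c0,proj(f,(.4975,-.4074,.031)))
u,v=map(int,c0)
cv2.imwrite('pics/s1.png',cv2.resize(f['frame'][v-60:v+60,u-70:u+70],None,fx=4,fy=4,interpolation=cv2.INTER_CUBIC))
```

```text
t 3.1 pos [ 498.1 -405.8  101.1] yaw 6.5 down [ 0.001 -0.    -1.   ] w 51.4 g 0.0 F [ 0.2 -0.5  0.4] q [ 0.05  0.65  0.75  1.83 -0.56  0.89 -0.4 ]
-> [-0.8  1.5 82.1] [ 0.    -0.001  0.002]
[370.7059189  268.16813723] [369.41576305 273.81741873]
```

View pics/s1.png

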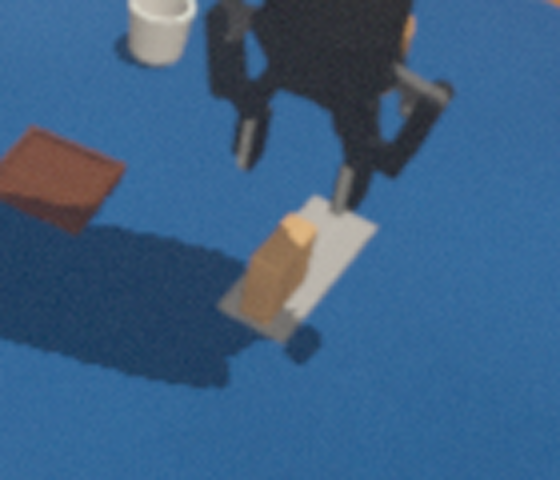

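The handle sits at the expected crop centre, about (282,240), with the fingers straddling it from above. I'll descend and grip.

Call:
jog_arm(moves=[[-1,1.5,30,0,0,0,0.6],[-1,1.5,60,0,0,0,0.6],[-1,1.5,82,0,0,0,0.6],[-1,1.5,82,0,0,0,0.6],[-1,1.5,82,0,0,0,0.4],[-1,1.5,82,0,0,0,0],[-1,1.5,82,0,0,0,0],[-1,1.5,82,0,0,0,0],[-1,1.5,82,0,0,0,0],[-1,1.5,82,0,0,0,0]], squeeze=100)

```text
clock: 4.2
ee_pos: [0.4974, -0.4086, 0.0203]
tcp_rot: [0.998, 0.056, 0.001, 0.001]
ft_force: [-1.2, -0.5, 7.4]
width: 0.0192
gripper_force: 98.6
```

Call:
jog_arm(moves=[[0,0,-5,0,0,0,0],[0,0,-15,0,0,0,0],[0,0,-40,0,0,0,0],[0,0,-70,0,0,0,0],[0,0,-100,0,0,0,0],[0,0,-100,0,0,0,0],[0,0,-100,0,0,0,0],[0,0,-100,0,0,0,0],[0,0,-100,0,0,0,0],[0,0,-100,0,0,0,0]])

```text
clock: 5.2
ee_pos: [0.4964, -0.4078, 0.118]
tcp_rot: [0.998, 0.056, -0.001, -0.0]
ft_force: [-0.7, -0.5, -0.1]
width: 0.0192
gripper_force: 97.8
```

Run:
```python
from det import *
from go import plan
plan((470,-170,119,80),(465,-116,40,96.7),(465,-116,19,96.7))
f=grab('side','s2');f=grab('top','t2');M=masks(f)
for n,uv in[('dish1',(263,208)),('dish2',(331,204))]:print(n,rect(f,blob(f,M['brown'],uv),.015))
```

```text
t 5.2 pos [ 496.4 -407.8  118. ] yaw 6.5 down [-0.001  0.    -1.   ] w 19.2 g 97.8 F [-0.7 -0.5 -0.1] q [ 0.04  0.63  0.76  1.82 -0.54  0.92 -0.41]
-> [   0.5 -239.3   -0.9] [-1.000e-03  1.000e-03 -1.284e+00]
-> [ 52.3 -14.3  79. ] [ 0.     0.    -0.291]
-> [ 0.  0. 21.] [0. 0. 0.]
dish1 [449.   10.1  67.9  66.8   6.6]
dish2 [ 468.  -252.9   70.6   68.1   14.3]
```

View pics/s2.png

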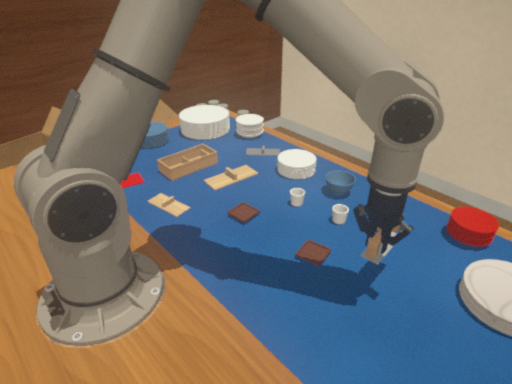

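```bash
python3 go.py 490 -220 119 60 466.3 -136 60 96.6 466.3 -136 23 96.6
```

```text
t 5.3 pos [ 496.5 -407.9  118.2] yaw 6.4 down [-0.001  0.    -1.   ] w 18.6 g 97.8 F [-1.1  0.4 -0.8] q [ 0.04  0.63  0.76  1.82 -0.54  0.92 -0.41]
-> [  14.7 -187.5   -0.8] [-0.001  0.001 -0.935]
-> [ 60.9 -62.5  59. ] [ 0.     0.    -0.639]
-> [ 0.  0. 37.] [0. 0. 0.]
```

Call:
jog_arm(moves=[[2,-24,-1,0,0,-0.12,0],[4,-48,-1,0,0,-0.24,0],[6,-72,-1,0,0,-0.36,0],[8,-96,-1,0,0,-0.48,0],[10,-120,-1,0,0,-0.6,0],[12,-144,-1,0,0,-0.72,0],[14,-168,-1,0,0,-0.84,0],[15,-187,-1,0,0,-0.935,0],[15,-187,-1,0,0,-0.935,0],[15,-187,-1,0,0,-0.935,0]])

```text
clock: 6.3
ee_pos: [0.4907, -0.2206, 0.1197]
tcp_rot: [0.866, 0.5, 0.0, 0.0]
ft_force: [-0.0, -1.1, -1.6]
width: 0.0188
gripper_force: 98.0
```

Call:
jog_arm(moves=[[10,-11,0,0,0,-0.11,0],[20,-22,0,0,0,-0.22,0],[30,-33,10,0,0,-0.33,0],[40,-44,25,0,0,-0.44,0],[50,-55,40,0,0,-0.55,0],[61,-62,59,0,0,-0.639,0],[61,-62,59,0,0,-0.639,0],[61,-62,59,0,0,-0.639,0],[61,-62,59,0,0,-0.639,0],[61,-62,59,0,0,-0.639,0]])

```text
clock: 7.3
ee_pos: [0.4679, -0.1376, 0.0613]
tcp_rot: [0.666, 0.746, 0.0, 0.001]
ft_force: [1.5, 0.5, -1.6]
width: 0.0187
gripper_force: 98.5
```

Run:
```python
from det import *
from go import plan
plan((466.3,-136,23,96.6))
a,b=grab('side'),grab('top')
for f,z in((a,3),(b,5)):
    u,v=map(int,proj(f,(.455,-.05,.03)))
    cv2.imwrite(f'pics/c{z}.png',cv2.resize(f['frame'][v-45:v+45,u-60:u+60],None,fx=4,fy=4,interpolation=cv2.INTER_CUBIC))
im=np.vstack([cv2.imread('pics/c3.png')[:300],cv2.imread('pics/c5.png')[:300]]);cv2.imwrite('pics/c35.png',im)
M=masks(b);print(rect(b,blob(b,M['brown'],(263,208)),.015))
```

```text
t 7.3 pos [ 467.9 -137.6   61.3] yaw 96.5 down [ 0.001 -0.001 -1.   ] w 18.7 g 98.5 F [ 1.5  0.5 -1.6] q [-0.14  0.4   0.36  2.18 -0.25  0.59  0.51]
-> [ 1.7 -1.4 38.3] [ 0.001  0.001 -0.002]
[449.2   9.9  68.1  67.2   7.3]
```

View pics/c35.png

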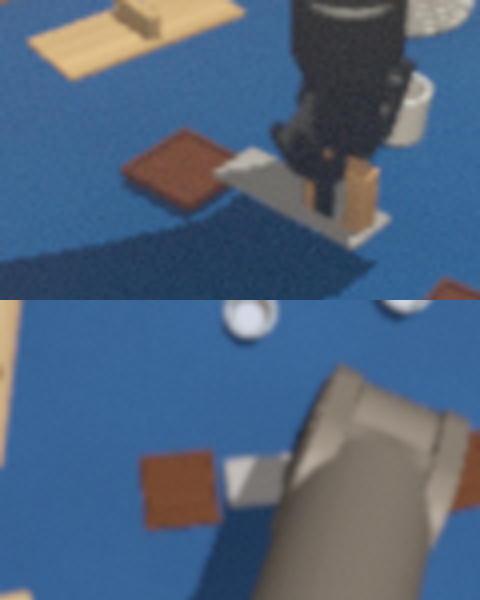

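The blade sits level with the dish's near side and squarely in line with it, in both the side view (upper) and the top view (lower). I'll lower it to the sheet.

Call:
jog_arm(moves=[[0,-2,15,0,0,0,0],[0,-2,30,0,0,0,0],[0,-2,36,0,0,0,0],[0,-2,38,0,0,0,0],[0,-2,39,0,0,0,0],[0,-2,40,0,0,0,0],[0,-2,40,0,0,0,0],[0,-2,40,0,0,0,0],[0,-2,40,0,0,0,0],[0,-2,40,0,0,0,0]])

```text
clock: 8.4
ee_pos: [0.4654, -0.1369, 0.0208]
tcp_rot: [0.665, 0.747, 0.0, 0.0]
ft_force: [-0.6, -0.0, -1.3]
width: 0.0187
gripper_force: 98.7
```

```bash
python3 go.py 461.7 -97 21.5 96.6
```

```text
t 8.4 pos [ 465.4 -136.9   20.8] yaw 96.6 down [ 0. -0. -1.] w 18.7 g 98.7 F [-0.6 -0.  -1.3] q [-0.1   0.48  0.31  2.2  -0.29  0.5   0.55]
-> [40.   0.9 -0.7] [0.    0.    0.001]
```

Call:
jog_arm(moves=[[6,0,0,0,0,0,0],[12,0,0,0,0,0,0],[17,0,0,0,0,0,0],[21,0,0,0,0,0,0],[24,0,0,0,0,0,0],[26,0,0,0,0,0,0],[27,0,0,0,0,0,0],[27,0,0,0,0,0,0],[27,0,0,0,0,0,0],[27,0,0,0,0,0,0]])

```text
clock: 9.4
ee_pos: [0.4623, -0.1102, 0.0206]
tcp_rot: [0.665, 0.747, -0.0, 0.0]
ft_force: [-0.1, -0.6, -1.5]
width: 0.019
gripper_force: 98.7
```

Call:
jog_arm(moves=[[0,0,-4,0,0,0,0],[1,0,-8,0,0,0,0],[2,0,-12,0,0,0,0],[3,0,-15,0,0,0,0],[6,0,-19,0,0,0,0],[9,0,-24,0,0,0,0],[13,0,-30,0,0,0,0],[16,0,-35,0,0,0,0],[16,0,-35,0,0,0,0],[16,0,-35,0,0,0,0]])

```text
clock: 10.4
ee_pos: [0.4605, -0.094, 0.0558]
tcp_rot: [0.665, 0.747, 0.0, 0.0]
ft_force: [-0.4, 0.4, -1.5]
width: 0.0187
gripper_force: 98.7
```

Run:
```python
from det import *
from go import show
show()
a,b=grab('side'),grab('top')
o=[]
for f in(a,b):
    u,v=map(int,proj(f,(.455,-.03,.03)))
    o.append(cv2.resize(f['frame'][v-37:v+38,u-60:u+60],None,fx=4,fy=4,interpolation=cv2.INTER_CUBIC))
cv2.imwrite('pics/tip1.png',np.vstack(o))
```

```text
t 10.4 pos [460.5 -94.   55.8] yaw 96.7 down [ 0. -0. -1.] w 18.7 g 98.7 F [-0.4  0.4 -1.5] q [-0.24  0.39  0.36  2.22 -0.25  0.56  0.43]
```

View pics/tip1.png

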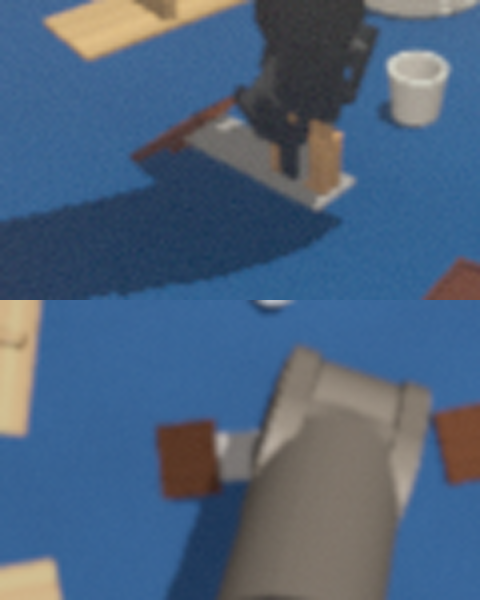

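The dish is propped at about 45° on the blade tip, its edge at about (235,100) in the side crop. I'll continue the arc over the top.

Call:
jog_arm(moves=[[5,0,-5,0,0,0,0],[11,0,-9,0,0,0,0],[17,0,-12,0,0,0,0],[24,0,-14,0,0,0,0],[31,0,-15.5,0,0,0,0],[38,0,-16.5,0,0,0,0],[45,0,-17,0,0,0,0],[52,0,-17,0,0,0,0],[59,0,-17,0,0,0,0],[66,0,-17,0,0,0,0]])

```text
clock: 11.5
ee_pos: [0.453, -0.0277, 0.073]
tcp_rot: [0.665, 0.747, 0.0, 0.0]
ft_force: [-1.3, 1.5, 4.9]
width: 0.0188
gripper_force: 100.0
```

Call:
jog_arm(moves=[[0,0,0,0,0,0,0],[-5,0,-10,0,0,0,0],[-20,0,-30,0,0,0,0],[-40,0,-50,0,0,0,0],[-70,0,-50,0,0,0,0],[-90,0,-50,0,0,0,0],[-90,0,-50,0,0,0,0],[-90,0,-50,0,0,0,0],[-90,0,-50,0,0,0,0],[-90,0,-50,0,0,0,0]])

```text
clock: 12.5
ee_pos: [0.463, -0.1173, 0.1226]
tcp_rot: [0.665, 0.747, -0.0, -0.0]
ft_force: [-0.3, -0.2, -1.3]
width: 0.0188
gripper_force: 99.0
```

Run:
```python
from det import *
from go import plan
plan((505,-400,130,103))
a,b=grab('side'),grab('top')
o=[]
for f in(a,b):
    u,v=map(int,proj(f,(.455,.03,.03)))
    o.append(cv2.resize(f['frame'][v-37:v+38,u-60:u+60],None,fx=4,fy=4,interpolation=cv2.INTER_CUBIC))
cv2.imwrite('pics/tip2.png',np.vstack(o))
M=masks(b)
for p in((.44,.09),(.469,-.253)):print(rect(b,blob(b,M['brown'],proj(b,(*p,.015))),.012))
```

```text
t 12.5 pos [ 463.  -117.3  122.6] yaw 96.7 down [-0.  0. -1.] w 18.8 g 99.0 F [-0.3 -0.2 -1.3] q [-0.26  0.28  0.44  2.17 -0.18  0.72  0.41]
-> [-285.7    8.6   -7.4] [-0.   -0.   -0.11]
[439.6  94.1  67.9  67.  -82.7]
[ 470.8 -261.1   67.9   52.3   12.2]
```

View pics/tip2.png

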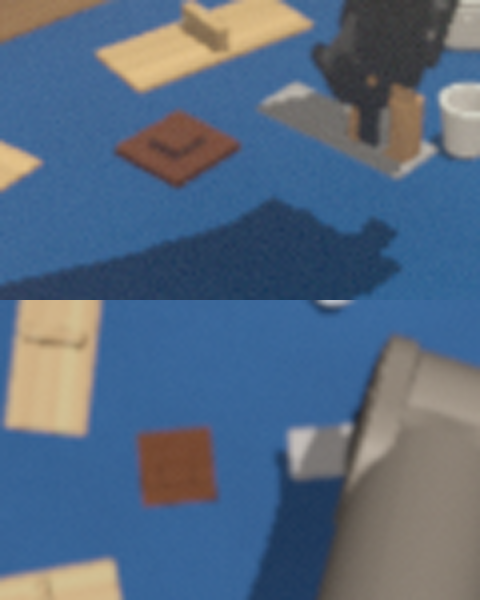

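Dish 1 lies face down, foot up, at about (440,94). On to dish 2.

Call:
jog_arm(moves=[[-40,1,0,0,0,-0.02,0],[-80,2,0,0,0,-0.04,0],[-120,4,0,0,0,-0.06,0],[-160,5,0,0,0,-0.08,0],[-200,6,0,0,0,-0.1,0],[-240,8,0,0,0,-0.12,0],[-282,9,10,0,0,-0.12,0],[-282,9,30,0,0,-0.12,0],[-282,9,50,0,0,-0.12,0],[-282,9,62,0,0,-0.12,0]])

```text
clock: 13.6
ee_pos: [0.5042, -0.3965, 0.0589]
tcp_rot: [0.619, 0.785, -0.0, -0.001]
ft_force: [-0.4, 0.4, -1.4]
width: 0.0191
gripper_force: 99.0
```

Run:
```python
from det import *
from go import plan
b=grab('top');M=masks(b);c=blob(b,M['brown'],proj(b,(.469,-.253,.015)));r=rect(b,c,.015);print(r)
a=r[4]+90;a=a if a<150 else a-90
d=np.array([np.cos(np.radians(a)),np.sin(np.radians(a))])
p=r[:2]-147*d
plan((*p,60,a),(*p,21,a))
```

```text
[ 468.7 -253.6   70.1   68.5  -77.8]
t 13.7 pos [ 503.8 -395.8   57.6] yaw 103.6 down [-0.003  0.002 -1.   ] w 19.0 g 99.0 F [-1.1  1.1 -3.1] q [ 0.28  0.61  0.39  1.83 -0.32  0.76  1.08]
-> [ 149.9 -147.8   -1.7] [-0.004  0.     1.594]
-> [ 0.  0. 39.] [0. 0. 0.]
```

Call:
jog_arm(moves=[[0,0,10,0,0,0,0],[0,0,22,0,0,0,0],[0,0,32,0,0,0,0],[0,0,36,0,0,0,0],[0,0,37,0,0,0,0],[0,0,38,0,0,0,0],[0,0,38,0,0,0,0],[0,0,38,0,0,0,0],[0,0,38,0,0,0,0],[0,0,38,0,0,0,0]])

```text
clock: 14.65
ee_pos: [0.5048, -0.3971, 0.0229]
tcp_rot: [0.619, 0.785, 0.0, 0.0]
ft_force: [0.6, 0.3, -1.6]
width: 0.019
gripper_force: 99.0
```

Run:
```python
from det import *
from go import show
s=show()
x=R.from_quat(s['tcp_rot']).as_matrix()[:2,0];d=np.array([469.3,-253.6])-s['ee_pos'][:2]*1000
print('along',d@x,'across',d@[-x[1],x[0]])
```

```text
t 14.7 pos [ 504.8 -397.1   22.9] yaw 103.5 down [ 0. -0. -1.] w 19.0 g 99.0 F [ 0.6  0.3 -1.6] q [ 0.3   0.66  0.36  1.84 -0.35  0.7   1.1 ]
along 147.8537471486249 across 0.9774154543330411
```

Lower 2 mm, slide in 27, then do the same arc.

Call:
jog_arm(moves=[[3,0,2,0,0,0,0],[8,0,2,0,0,0,0],[13,0,2,0,0,0,0],[18,0,2,0,0,0,0],[22,0,2,0,0,0,0],[25,0,2,0,0,0,0],[27,0,2,0,0,0,0],[27,0,2,0,0,0,0],[27,0,2,0,0,0,0],[27,0,2,0,0,0,0]])

```text
clock: 15.65
ee_pos: [0.4984, -0.371, 0.0207]
tcp_rot: [0.619, 0.785, -0.0, 0.0]
ft_force: [-0.4, -0.7, -1.1]
width: 0.0193
gripper_force: 99.0
```

Call:
jog_arm(moves=[[0,0,-4,0,0,0,0],[1,0,-8,0,0,0,0],[2,0,-12,0,0,0,0],[3,0,-15,0,0,0,0],[6,0,-19,0,0,0,0],[9,0,-24,0,0,0,0],[13,0,-30,0,0,0,0],[16,0,-35,0,0,0,0],[16,0,-35,0,0,0,0],[16,0,-35,0,0,0,0]])

```text
clock: 16.65
ee_pos: [0.4948, -0.3552, 0.0558]
tcp_rot: [0.619, 0.785, 0.0, 0.0]
ft_force: [0.3, -0.5, -0.9]
width: 0.0191
gripper_force: 99.0
```

Run:
```python
from det import *
from go import show
show()
b=grab('top');M=masks(b);c=blob(b,M['brown'],proj(b,(.466,-.24,.035)));print(rect(b,c,.03))
```

```text
t 16.6 pos [ 494.8 -355.2   55.8] yaw 103.5 down [ 0. -0. -1.] w 19.1 g 99.0 F [ 0.3 -0.5 -0.9] q [ 0.22  0.57  0.39  1.91 -0.32  0.71  1.04]
[ 465.7 -239.8   65.6   59.4   13.5]
```

Call:
jog_arm(moves=[[5,0,-5,0,0,0,0],[11,0,-9,0,0,0,0],[17,0,-12,0,0,0,0],[24,0,-14,0,0,0,0],[31,0,-15.5,0,0,0,0],[38,0,-16.5,0,0,0,0],[45,0,-17,0,0,0,0],[52,0,-17,0,0,0,0],[59,0,-17,0,0,0,0],[66,0,-17,0,0,0,0]])

```text
clock: 17.7
ee_pos: [0.4793, -0.2905, 0.0731]
tcp_rot: [0.619, 0.785, 0.0, 0.0]
ft_force: [-0.6, 1.5, 5.0]
width: 0.0189
gripper_force: 100.0
```

Call:
jog_arm(moves=[[0,0,0,0,0,0,0],[-5,0,-10,0,0,0,0],[-20,0,-20,0,0,0,0],[-60,0,-20,0,0,0,0],[-100,0,-20,0,0,0,0],[-120,0,-20,0,0,0,0],[-120,0,10,0,0,0,0],[-120,0,35,0,0,0,0],[-120,0,48,0,0,0,0],[-120,0,48,0,0,0,0]])

```text
clock: 18.7
ee_pos: [0.5064, -0.4083, 0.0235]
tcp_rot: [0.619, 0.785, -0.0, -0.001]
ft_force: [0.2, -0.1, -1.3]
width: 0.0188
gripper_force: 99.1
```

Run:
```python
from det import *
from go import plan
plan((500,-400,21,103.5))
a,b=grab('side'),grab('top')
o=[]
for f in(a,b):
    u,v=map(int,proj(f,(.47,-.2,.03)))
    o.append(cv2.resize(f['frame'][v-37:v+38,u-60:u+60],None,fx=4,fy=4,interpolation=cv2.INTER_CUBIC))
cv2.imwrite('pics/tip3.png',np.vstack(o))
M=masks(b)
for p in((.44,.09),(.452,-.175)):print(rect(b,blob(b,M['brown'],proj(b,(*p,.015))),.012))
```

```text
t 18.7 pos [ 506.4 -408.3   23.5] yaw 103.5 down [-0.002  0.001 -1.   ] w 18.8 g 99.1 F [ 0.2 -0.1 -1.3] q [ 0.31  0.67  0.37  1.82 -0.35  0.71  1.11]
-> [ 9.5 -4.3  2.5] [-0.002 -0.001 -0.   ]
[439.4  94.2  67.7  66.9 -83.4]
[ 449.9 -171.2   67.3   66.9  -76.9]
```

View pics/tip3.png

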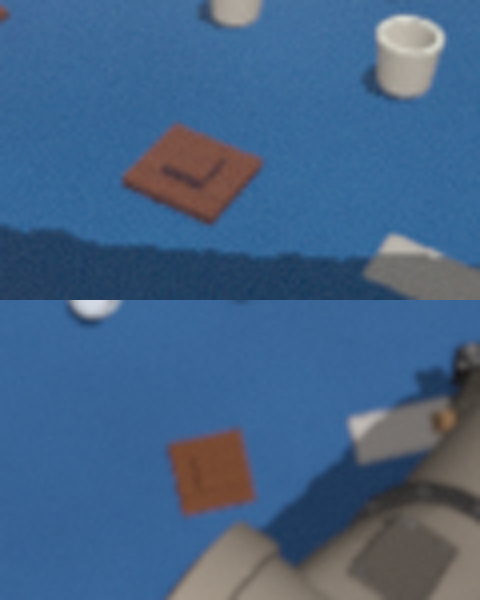

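Both dishes are face down, with dish 2 at about (450,-171). I'll set the lifter down and release it.

Call:
jog_arm(moves=[[0,0,2,0,0,0,0],[0,0,4,0,0,0,0],[0,0,5,0,0,0,0],[0,0,5.5,0,0,0,0],[0,0,6,0,0,0,0],[0,0,6,0,0,0,0],[0,0,6,0,0,0,0],[0,0,6,0,0,0,0],[0,0,6,0,0,0,0],[0,0,6,0,0,0,0]])

```text
clock: 19.8
ee_pos: [0.5077, -0.4078, 0.0202]
tcp_rot: [0.619, 0.785, 0.0, 0.0]
ft_force: [-5.4, 5.7, 21.1]
width: 0.019
gripper_force: 102.3
```

Call:
jog_arm(moves=[[0,0,0,0,0,0,0.25],[0,0,0,0,0,0,0.45],[0,0,0,0,0,0,0.45],[0,0,0,0,0,0,0.45],[0,0,-5,0,0,0,0.45],[0,0,-30,0,0,0,0.5],[0,0,-60,0,0,0,0.6],[0,0,-100,0,0,0,0.6],[0,0,-100,0,0,0,0.6],[0,0,-100,0,0,0,0.6]], squeeze=60)

```text
clock: 20.8
ee_pos: [0.5078, -0.4079, 0.1198]
tcp_rot: [0.619, 0.785, 0.0, 0.001]
ft_force: [-0.4, -0.1, -0.3]
width: 0.0513
gripper_force: 0.0
```

Run:
```python
from det import *
from go import plan
plan((452,-173,100,103.5),(452,-173,20,103.5))
a=grab('side');b=grab('top');M=masks(b)
r=rect(b,blob(b,M['brown'],proj(b,(.452,-.175,.015))),.010);print(r)
# box: tan mask rims
c=blob(b,M['tan'],proj(b,(.494,.383,.049)),60);print('box tan',rect(b,c,.049),cv2.contourArea(c))
c=blob(b,M['nb'],proj(b,(.565,.215,.004)));print('div',rect(b,c,.004))
o=[]
for f,p,k in((b,(.494,.385,.03),30),(a,(.494,.385,.03),30)):
    u,v=map(int,proj(f,p));o.append(cv2.resize(f['frame'][v-30:v+30,u-50:u+50],None,fx=6,fy=6,interpolation=cv2.INTER_CUBIC)[:290])
    print(u-50,v-30)
cv2.imwrite('pics/box.png',np.vstack(o))
```

```text
t 20.8 pos [ 507.8 -407.9  119.8] yaw 103.5 down [ 0.002 -0.001 -1.   ] w 51.3 g 0.0 F [-0.4 -0.1 -0.3] q [ 0.26  0.55  0.44  1.78 -0.29  0.87  1.06]
-> [241.5   0.7  19.5] [0.002 0.001 0.   ]
-> [ 0.  0. 80.] [0. 0. 0.]
[ 449.8 -171.1   67.    66.8  -76.5]
box tan [492.4 380.9 200.   95.9  -0.7] 1254.5
div [565.6 215.1 200.1  92.2  -5.7]
115 164
137 129
```

View pics/box.png

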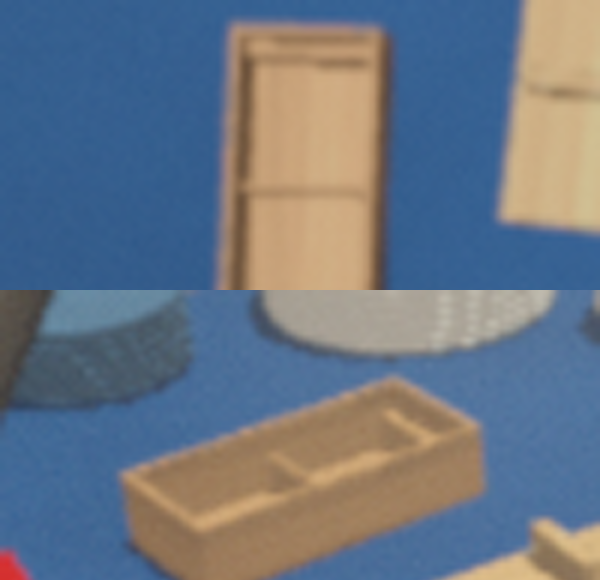

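The rim corners at z=49 mm are readable in both views. In the top view they are at about (153,168) and (179,168). In the side view they are at about (157,160), (170,169), (217,152) and (203,143). I'll triangulate the box centre from these.

Run:
```python
from h import *
b,a=grab('top'),grab('side')
T=[(153.0,167.4),(178.4,167.7),(150.9,221.2),(177.2,221.6)]
S=[(157,159.5),(169.5,168.4),(216.7,152),(202.5,143.2)]
for f,P in((b,T),(a,S)):
    q=np.array([ray(f,p,.049)[:2]*1000 for p in P]);print(np.round(q,1).tolist(),q.mean(0).round(1))
# precise corners of box outline via brown/tan on side
h=cv2.cvtColor(a['frame'],cv2.COLOR_BGR2HSV)
m=((h[...,0]<25)&(h[...,1]>50)).astype(np.uint8)*255
m[:, :130]=0; z=np.zeros_like(m);z[130:190,145:225]=255
cs,_=cv2.findContours(m&z,0,1);c=max(cs,key=cv2.contourArea);ap=cv2.approxPolyDP(cv2.convexHull(c),2,True)[:,0];print(ap.tolist())
print([np.round(ray(a,p,.049)[:2]*1000,1).tolist() for p in ap],[np.round(ray(a,p,0)[:2]*1000,1).tolist() for p in ap])
```

```text
[[596.7, 430.1], [597.0, 332.8], [391.9, 431.6], [392.1, 331.6]] [494.4 381.5]
[[395.8, 432.2], [395.1, 343.8], [593.2, 332.5], [597.6, 431.7]] [495.5 385. ]
[[216, 152], [216, 162], [170, 179], [159, 170], [158, 159], [201, 144]]
[[591.3, 334.3], [543.7, 271.0], [358.8, 280.0], [362.2, 358.7], [400.5, 433.1], [589.1, 429.7]] [[646.6, 413.1], [595.4, 345.0], [396.4, 354.8], [400.1, 439.4], [441.2, 519.5], [644.2, 515.9]]
```

Call:
jog_arm(moves=[[40,0,0,0,0,0,0.6],[80,0,0,0,0,0,0.6],[120,0,5,0,0,0,0.6],[160,0,10,0,0,0,0.6],[200,2,20,0,0,0,0.6],[243,2,40,0,0,0,0.6],[243,2,60,0,0,0,0.6],[243,2,60,0,0,0,0.6],[243,2,60,0,0,0,0.6],[243,2,60,0,0,0,0.6]])

```text
clock: 22.0
ee_pos: [0.4528, -0.1722, 0.0592]
tcp_rot: [0.62, 0.785, -0.0, 0.0]
ft_force: [-0.1, -0.0, 0.3]
width: 0.0513
gripper_force: 0.0
```

```bash
python3 go.py 449.9 -171.2 21 103.3
```

```text
t 22.0 pos [ 452.8 -172.2   59.2] yaw 103.4 down [ 0.001 -0.001 -1.   ] w 51.3 g 0.0 F [-0.1 -0.   0.3] q [-0.1   0.41  0.39  2.19 -0.28  0.59  0.73]
-> [ 1.7 -2.6 38.2] [0.    0.001 0.002]
```

Call:
jog_arm(moves=[[2,-2.6,15,0,0,0,0.6],[2,-2.6,30,0,0,0,0.6],[2,-2.6,38,0,0,0,0.6],[2,-2.6,40,0,0,0,0.6],[2,-2.6,40,0,0,0,0.5],[2,-2.6,40,0,0,0,0],[2,-2.6,40,0,0,0,0],[2,-2.6,40,0,0,0,0],[2,-2.6,40,0,0,0,0],[2,-2.6,40,0,0,0,0]], squeeze=50)

```text
clock: 23.0
ee_pos: [0.4498, -0.17, 0.0194]
tcp_rot: [0.619, 0.785, 0.0, 0.0]
ft_force: [-2.0, -1.5, 6.4]
width: 0.0306
gripper_force: 49.1
```

Call:
jog_arm(moves=[[0,0,-5,0,0,0,0],[0,0,-15,0,0,0,0],[0,0,-40,0,0,0,0],[0,0,-70,0,0,0,0],[0,0,-100,0,0,0,0],[0,0,-100,0,0,0,0],[0,0,-100,0,0,0,0],[0,0,-100,0,0,0,0],[0,0,-100,0,0,0,0],[0,0,-100,0,0,0,0]])

```text
clock: 24.0
ee_pos: [0.449, -0.1697, 0.118]
tcp_rot: [0.619, 0.785, -0.0, -0.001]
ft_force: [-0.6, -0.7, 0.2]
width: 0.0302
gripper_force: 49.9
```

```bash
python3 go.py 580 100 130 100  538 383 130 89.4
```

```text
t 24.0 pos [ 449.  -169.7  118. ] yaw 103.5 down [-0.001 -0.    -1.   ] w 30.2 g 49.9 F [-0.6 -0.7  0.2] q [-0.17  0.3   0.46  2.17 -0.2   0.72  0.66]
-> [231.6 190.4 -12.2] [-0.001 -0.     0.061]
-> [286.    7.8   0. ] [0.    0.    0.185]
```

Call:
jog_arm(moves=[[29,24,-2,0,0,0,0],[58,48,-3,0,0,0,0],[87,71,-5,0,0,0.01,0],[116,95,-6,0,0,0.02,0],[145,119,-8,0,0,0.03,0],[174,143,-10,0,0,0.04,0],[203,167,-12,0,0,0.05,0],[232,190,-12,0,0,0.061,0],[232,190,-12,0,0,0.061,0],[232,190,-12,0,0,0.061,0]])

```text
clock: 25.0
ee_pos: [0.5796, 0.1007, 0.1297]
tcp_rot: [0.642, 0.767, -0.001, -0.0]
ft_force: [-0.6, -0.1, -0.3]
width: 0.0305
gripper_force: 49.9
```

Call:
jog_arm(moves=[[36,1,0,0,0,0.02,0],[72,2,0,0,0,0.04,0],[108,3,0,0,0,0.06,0],[144,4,0,0,0,0.08,0],[180,5,0,0,0,0.11,0],[216,6,0,0,0,0.14,0],[252,7,0,0,0,0.17,0],[286,8,0,0,0,0.185,0],[286,8,0,0,0,0.185,0],[286,8,0,0,0,0.185,0]])

```text
clock: 26.0
ee_pos: [0.5379, 0.3824, 0.1301]
tcp_rot: [0.711, 0.704, -0.001, 0.0]
ft_force: [1.5, -0.4, 0.3]
width: 0.0309
gripper_force: 49.9
```

Run:
```python
from det import *
from go import plan
plan((538,384,60,89.4),(538,384,27,89.4))
b=grab('top');a=grab('side');M=masks(b)
o=[]
for f,p in((b,(.51,.385,.06)),(a,(.51,.385,.06))):
    u,v=map(int,proj(f,p));print(u-50,v-30);o.append(cv2.resize(f['frame'][v-30:v+20,u-50:u+50],None,fx=6,fy=6,interpolation=cv2.INTER_CUBIC))
cv2.imwrite('pics/box2.png',np.vstack(o))
```

```text
t 26.0 pos [537.9 382.4 130.1] yaw 89.4 down [-0.001 -0.001 -1.   ] w 30.9 g 49.9 F [ 1.5 -0.4  0.3] q [-1.    0.54  0.39  1.75 -0.25  0.9  -0.51]
-> [ 1.6  0.1 70.1] [-0.001  0.001  0.001]
-> [ 0.  0. 33.] [0. 0. 0.]
113 160
140 121
```

View pics/box2.png

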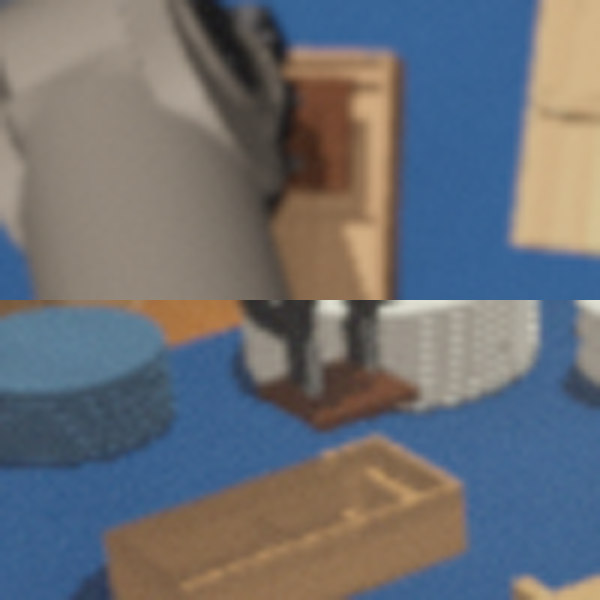

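The dish hangs level over the far bay, with its side-view corner at about (320,425) in the crop. I'll lower it.

Call:
jog_arm(moves=[[1,0,20,0,0,0,0],[1,0,40,0,0,0,0],[1,0,50,0,0,0,0],[1,0,57,0,0,0,0],[1,0,64,0,0,0,0],[1,0,70,0,0,0,0],[1,0,76,0,0,0,0],[1,0,80,0,0,0,0],[1,0,84,0,0,0,0],[1,0,84,0,0,0,0]])

```text
clock: 27.1
ee_pos: [0.5378, 0.3842, 0.0461]
tcp_rot: [0.711, 0.704, -0.0, -0.0]
ft_force: [-0.6, -0.2, -0.6]
width: 0.0303
gripper_force: 49.9
```

Call:
jog_arm(moves=[[0,0,5,0,0,0,0],[0,0,10,0,0,0,0],[0,0,15,0,0,0,0],[0,0,18,0,0,0,0],[0,0,20,0,0,0,0],[0,0,21,0,0,0,0],[0,0,21,0,0,0,0],[0,0,21,0,0,0,0],[0,0,21,0,0,0,0],[0,0,21,0,0,0,0]])

```text
clock: 28.1
ee_pos: [0.5381, 0.3844, 0.0257]
tcp_rot: [0.711, 0.704, 0.0, -0.0]
ft_force: [0.3, -0.8, -0.1]
width: 0.0301
gripper_force: 49.9
```

```bash
python3 go.py 538 384 25 89.4
```

```text
t 28.1 pos [538.1 384.4  25.7] yaw 89.4 down [ 0.  0. -1.] w 30.1 g 49.9 F [ 0.3 -0.8 -0.1] q [-0.96  0.67  0.33  1.79 -0.31  0.72 -0.47]
-> [-0.4 -0.1  0.7] [ 0. -0.  0.]
```

Call:
jog_arm(moves=[[0,0,1,0,0,0,0],[0,0,1,0,0,0,0.45],[0,0,1,0,0,0,0.5],[0,0,1,0,0,0,0.5],[0,0,-8,0,0,0,0.5],[0,0,-25,0,0,0,0.5],[0,0,-50,0,0,0,0.5],[0,0,-80,0,0,0,0.6],[0,0,-105,0,0,0,0.6],[0,0,-105,0,0,0,0.6]])

```text
clock: 29.1
ee_pos: [0.5399, 0.3854, 0.1359]
tcp_rot: [0.711, 0.703, 0.003, 0.0]
ft_force: [1.3, -0.4, 1.0]
width: 0.0512
gripper_force: 0.0
```

Run:
```python
from det import *
from go import plan
b=grab('top');M=masks(b)
for p in((.44,.094,.01),(.538,.384,.02)):print(rect(b,blob(b,M['brown'],proj(b,p),25),p[2]))
plan((439.7,94.2,70,97),(439.7,94.2,19,97))
```

```text
[439.5  94.6  68.   67.3 -83.8]
[519.  386.8 146.6  63.2  -3.2]
t 29.1 pos [539.1 385.  133.9] yaw 89.4 down [ 0.003  0.003 -1.   ] w 51.2 g 0.0 F [-0.5 -0.3 -0.6] q [-1.    0.54  0.39  1.75 -0.25  0.9  -0.52]
-> [-292.   -96.6   62.7] [ 0.003 -0.003 -0.132]
-> [ 0.  0. 51.] [0. 0. 0.]
```

Call:
jog_arm(moves=[[-40,-13,0,0,0,-0.02,0.6],[-80,-26,0,0,0,-0.04,0.6],[-120,-40,0,0,0,-0.06,0.6],[-160,-53,10,0,0,-0.08,0.6],[-200,-66,20,0,0,-0.1,0.6],[-240,-80,40,0,0,-0.12,0.6],[-291,-96,60,0,0,-0.13,0.6],[-291,-96,60,0,0,-0.13,0.6],[-291,-96,60,0,0,-0.13,0.6],[-291,-96,60,0,0,-0.13,0.6]])

```text
clock: 30.15
ee_pos: [0.4398, 0.0952, 0.071]
tcp_rot: [0.663, 0.748, 0.0, 0.0]
ft_force: [0.0, 0.5, -0.7]
width: 0.0516
gripper_force: 0.0
```

```bash
python3 go.py 439.5 94.4 19 96.7
```

```text
t 30.1 pos [439.8  95.2  71. ] yaw 96.9 down [ 0.001  0.    -1.   ] w 51.6 g 0.0 F [ 0.   0.5 -0.7] q [-0.69  0.34  0.39  2.26 -0.23  0.58 -0.01]
-> [-0.8 -0.4 52. ] [ 0.001 -0.     0.003]
```

Call:
jog_arm(moves=[[-1,0,20,0,0,0,0.6],[-1,0,40,0,0,0,0.6],[-1,0,50,0,0,0,0.6],[-1,0,52,0,0,0,0.6],[-1,0,52,0,0,0,0.5],[-1,0,52,0,0,0,0],[-1,0,52,0,0,0,0],[-1,0,52,0,0,0,0],[-1,0,52,0,0,0,0],[-1,0,52,0,0,0,0]])

```text
clock: 31.15
ee_pos: [0.4397, 0.0937, 0.0195]
tcp_rot: [0.663, 0.748, 0.001, 0.0]
ft_force: [-1.6, 0.9, 6.9]
width: 0.0306
gripper_force: 49.5
```

Call:
jog_arm(moves=[[0,0,-5,0,0,0,0],[0,0,-15,0,0,0,0],[0,0,-40,0,0,0,0],[0,0,-70,0,0,0,0],[0,0,-110,0,0,0,0],[0,0,-110,0,0,0,0],[0,0,-110,0,0,0,0],[0,0,-110,0,0,0,0],[0,0,-110,0,0,0,0],[0,0,-110,0,0,0,0]])

```text
clock: 32.15
ee_pos: [0.4388, 0.093, 0.128]
tcp_rot: [0.664, 0.748, -0.001, -0.0]
ft_force: [-0.2, -0.2, -0.7]
width: 0.0305
gripper_force: 49.9
```

```bash
python3 go.py 452 384 130 89.4
```

```text
t 32.1 pos [438.8  93.  128. ] yaw 96.9 down [-0.001 -0.001 -1.   ] w 30.5 g 49.9 F [-0.2 -0.2 -0.7] q [-0.75  0.23  0.45  2.23 -0.15  0.72 -0.08]
-> [287.3  47.8  -2.3] [-0.001  0.001  0.13 ]
```

Call:
jog_arm(moves=[[36,6,-2,0,0,0.02,0],[72,12,-2,0,0,0.04,0],[108,18,-2,0,0,0.06,0],[144,24,-2,0,0,0.08,0],[180,30,-2,0,0,0.1,0],[216,36,-2,0,0,0.12,0],[252,42,-2,0,0,0.13,0],[287,48,-2,0,0,0.13,0],[287,48,-2,0,0,0.13,0],[287,48,-2,0,0,0.13,0]])

```text
clock: 33.15
ee_pos: [0.4521, 0.3842, 0.1295]
tcp_rot: [0.71, 0.704, -0.001, 0.0]
ft_force: [0.7, -0.7, -0.8]
width: 0.0303
gripper_force: 49.9
```

```bash
python3 go.py 452 384 46 89.4
```

```text
t 33.1 pos [452.1 384.2 129.5] yaw 89.5 down [-0.001 -0.002 -1.   ] w 30.3 g 49.9 F [ 0.7 -0.7 -0.8] q [-1.1   0.44  0.37  1.91 -0.21  0.83 -0.63]
-> [-0.  -0.1 83.5] [-0.001  0.002  0.002]
```

Call:
jog_arm(moves=[[0,0,20,0,0,0,0],[0,0,40,0,0,0,0],[0,0,50,0,0,0,0],[0,0,57,0,0,0,0],[0,0,64,0,0,0,0],[0,0,70,0,0,0,0],[0,0,76,0,0,0,0],[0,0,80,0,0,0,0],[0,0,84,0,0,0,0],[0,0,84,0,0,0,0]])

```text
clock: 34.15
ee_pos: [0.4524, 0.3839, 0.0462]
tcp_rot: [0.711, 0.704, -0.0, 0.0]
ft_force: [1.0, -1.0, -0.4]
width: 0.0302
gripper_force: 49.9
```

Call:
jog_arm(moves=[[0,0,5,0,0,0,0],[0,0,10,0,0,0,0],[0,0,15,0,0,0,0],[0,0,18,0,0,0,0],[0,0,20,0,0,0,0],[0,0,21,0,0,0,0],[0,0,21,0,0,0,0],[0,0,21,0,0,0,0.45],[0,0,21,0,0,0,0.5],[0,0,21,0,0,0,0.5]])

```text
clock: 35.15
ee_pos: [0.4526, 0.3841, 0.0258]
tcp_rot: [0.711, 0.704, 0.0, -0.0]
ft_force: [-0.5, -0.2, -0.5]
width: 0.0428
gripper_force: 0.0
```

Call:
jog_arm(moves=[[0,0,-5,0,0,0,0.5],[0,0,-15,0,0,0,0.5],[0,0,-40,0,0,0,0.5],[0,0,-80,0,0,0,0.5],[-30,30,-110,0,0,0,0.5],[-70,60,-110,0,0,0,0.5],[-110,90,-110,0,0,0,0.5],[-150,110,-110,0,0,0,0.5],[-170,115,-110,0,0,0,0.5],[-170,115,-110,0,0,0,0.5]])

```text
clock: 36.15
ee_pos: [0.5672, 0.2086, 0.1367]
tcp_rot: [0.713, 0.702, 0.0, 0.001]
ft_force: [-0.6, 0.6, 0.9]
width: 0.0426
gripper_force: 0.0
```

Run:
```python
from det import *
from go import plan
plan((565,215,60,174.5))
b=grab('top','t9');a=grab('side','s9')
u,v=map(int,proj(b,(.51,.35,.03)));print(u-50,v-40)
cv2.imwrite('pics/box3.png',cv2.resize(b['frame'][v-40:v+45,u-50:u+70],None,fx=6,fy=6,interpolation=cv2.INTER_CUBIC))
```

```text
t 36.1 pos [567.2 208.6 136.7] yaw 89.1 down [ 0.001 -0.001 -1.   ] w 42.6 g 0.0 F [-0.6  0.6  0.9] q [-0.77  0.45  0.41  1.88 -0.23  0.85 -0.27]
-> [ 6.4 -2.4 76.7] [ 0.00e+00  1.00e-03 -1.49e+00]
124 150
```

View pics/box3.png

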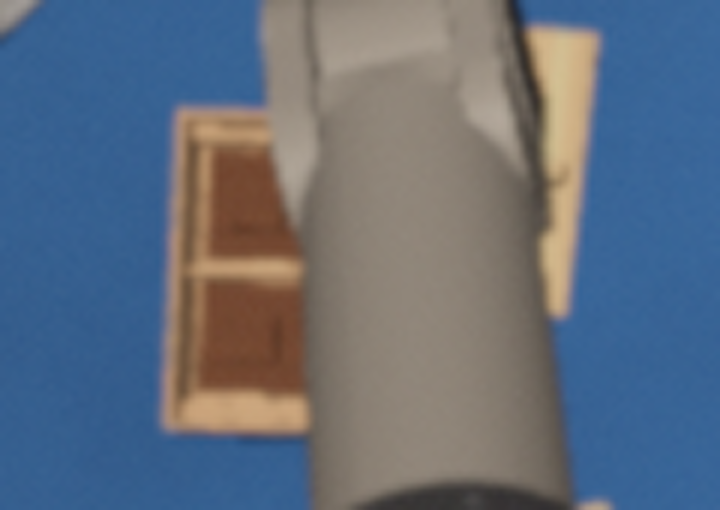

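Both dishes sit foot up in their own bays. I'll compare the two cameras on the divider, to settle the small disagreement about the box's y.

```bash
python3 - <<'E'
from det import *
a,b=grab('side'),grab('top')
a['frame']=cv2.imread('pics/s2.png');b['frame']=cv2.imread('pics/t2.png')
for n,f in(('side',a),('top',b)):
    h=cv2.cvtColor(f['frame'],cv2.COLOR_BGR2HSV);m=((h[...,0]<40)&(h[...,1]>40)&(h[...,2]>90)).astype(np.uint8)*255
    c=blob(f,m,proj(f,(.575,.200,.004)),60);print(n,rect(f,c,.004),cv2.contourArea(c))
    for p in ((.565,.215,.028),): print(proj(f,p))
    # box rim lines: profile along y at several x, edges vs blue sheet on the +y side at rim height
    for x in(.43,.46,.53,.56):
        ys=np.arange(.30,.46,.0005);v=np.array([proj(f,(x,y,.049)) for y in ys]).astype(np.float32)
        s=cv2.remap(h[...,0],v[:,:1],v[:,1:],cv2.INTER_LINEAR).ravel().astype(int)
        w=np.where(s<60)[0];print(n,x,ys[w[0]].round(4),ys[w[-1]].round(4))
E
python3 go.py 565.4 215.2 18 84.5
```

```text
side [567.6 228.3 187.  107.1  -5.2] 561.0
[230.54228456 170.76486445]
side 0.43 0.3 0.4325
side 0.46 0.3 0.4355
side 0.53 0.3 0.4305
side 0.56 0.3 0.4365
top [564.8 214.6 183.8  76.3  -5.3] 848.5
[209.75790741 177.01371521]
top 0.43 0.3325 0.4295
top 0.46 0.329 0.431
top 0.53 0.3315 0.429
top 0.56 0.3275 0.4305
t 36.4 pos [565.5 214.2 136. ] yaw 89.5 down [ 0.     0.001 -1.   ] w 42.3 g 0.0 F [ 0.3  0.2 -0.1] q [-0.78  0.45  0.4   1.88 -0.23  0.85 -0.27]
-> [ 9.00e-01 -1.00e-01  1.18e+02] [ 0.    -0.001  0.087]
```

Call:
jog_arm(moves=[[0,0,30,0,0,0.05,0.5],[0,0,60,0,0,0.087,0.5],[1,0,90,0,0,0.087,0.5],[1,0,110,0,0,0.087,0.5],[1,0,117,0,0,0.087,0.5],[1,0,117,0,0,0.087,0.2],[1,0,117,0,0,0.087,0],[1,0,117,0,0,0.087,0],[1,0,117,0,0,0.087,0],[1,0,117,0,0,0.087,0]], squeeze=80)

```text
clock: 37.35
ee_pos: [0.5665, 0.2144, 0.0199]
tcp_rot: [0.741, 0.672, 0.001, 0.0]
ft_force: [-1.4, 0.9, 8.3]
width: 0.0104
gripper_force: 79.3
```

Call:
jog_arm(moves=[[0,0,-5,0,0,0,0],[0,0,-15,0,0,0,0],[0,0,-40,0,0,0,0],[0,0,-70,0,0,0,0],[0,0,-100,0,0,0,0],[0,0,-100,0,0,0,0],[0,0,-100,0,0,0,0],[0,0,-100,0,0,0,0],[0,0,-100,0,0,0,0],[0,0,-100,0,0,0,0]])

```text
clock: 38.35
ee_pos: [0.5655, 0.2136, 0.1179]
tcp_rot: [0.741, 0.672, -0.001, -0.0]
ft_force: [-0.3, -0.1, -1.5]
width: 0.0101
gripper_force: 78.3
```

```bash
python3 go.py 494.5 383 110 89.4 494.5 383 65 89.4
```

```text
t 38.4 pos [565.5 213.6 117.9] yaw 84.4 down [-0.001 -0.001 -1.   ] w 10.1 g 78.3 F [-0.3 -0.1 -1.5] q [-0.79  0.48  0.42  1.89 -0.26  0.82 -0.33]
-> [161.7 -87.1   7.8] [-0.001  0.001 -0.087]
-> [ 0.  0. 45.] [0. 0. 0.]
```

Call:
jog_arm(moves=[[20,-11,0,0,0,-0.02,0],[40,-22,0,0,0,-0.04,0],[60,-33,0,0,0,-0.06,0],[80,-44,0,0,0,-0.087,0],[100,-55,0,0,0,-0.087,0],[120,-66,0,0,0,-0.087,0],[140,-77,0,0,0,-0.087,0],[161,-87,10,0,0,-0.087,0],[161,-87,25,0,0,-0.087,0],[161,-87,32,0,0,-0.087,0]])

```text
clock: 39.35
ee_pos: [0.4939, 0.3826, 0.0849]
tcp_rot: [0.71, 0.704, -0.001, 0.0]
ft_force: [-0.2, -0.3, -1.5]
width: 0.0101
gripper_force: 78.2
```

Run:
```python
from det import *
from go import plan
plan((494.5,382.5,75,89.4),(494.5,382.5,49,89.4))
a,b=grab('side'),grab('top')
o=[]
for f in(a,b):
    u,v=map(int,proj(f,(.495,.383,.06)));print(u-50,v-32);o.append(cv2.resize(f['frame'][v-32:v+32,u-50:u+50],None,fx=4.6,fy=4.6,interpolation=cv2.INTER_CUBIC))
cv2.imwrite('pics/div.png',np.vstack(o))
```

```text
t 39.4 pos [493.9 382.6  84.9] yaw 89.5 down [-0.001 -0.002 -1.   ] w 10.1 g 78.2 F [-0.2 -0.3 -1.5] q [-1.03  0.55  0.36  1.86 -0.26  0.78 -0.54]
-> [-0.1  0.6  9.9] [-0.001  0.002  0.002]
-> [ 0.  0. 26.] [0. 0. 0.]
137 120
113 162
```

View pics/div.png

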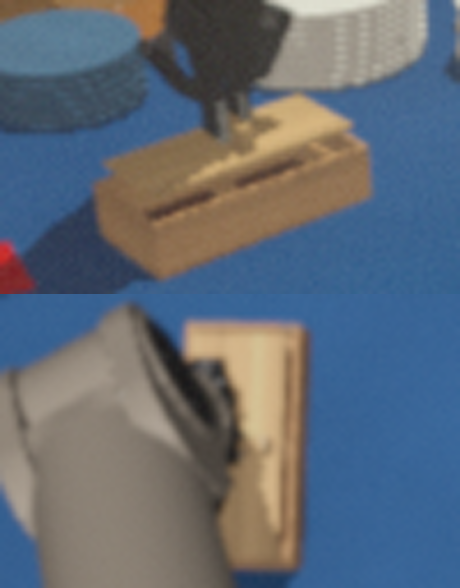

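The divider hovers aligned over the box, its board inside the rim outline in both views. I'll lower it gently, watching the force.

Call:
jog_arm(moves=[[0,0.5,4,0,0,0,0],[0,0.5,8,0,0,0,0],[0,0.5,11,0,0,0,0],[0,0.5,13,0,0,0,0],[0,0.5,15,0,0,0,0],[0,0.5,17,0,0,0,0],[0,0.5,19,0,0,0,0],[0,0.5,21,0,0,0,0],[0,0.5,22,0,0,0,0],[0,0.5,22,0,0,0,0]])

```text
clock: 40.45
ee_pos: [0.4953, 0.3824, 0.0644]
tcp_rot: [0.711, 0.704, -0.0, 0.0]
ft_force: [-0.6, -0.5, -2.1]
width: 0.0102
gripper_force: 78.2
```

```bash
python3 go.py 494.5 382.5 50 89.4
```

```text
t 40.5 pos [495.3 382.4  64.4] yaw 89.4 down [-0. -0. -1.] w 10.2 g 78.2 F [-0.6 -0.5 -2.1] q [-1.02  0.57  0.34  1.87 -0.27  0.75 -0.53]
-> [ 0.1 -0.8 14.4] [-0.  0.  0.]
```

No contact, and the board is already 4 mm below the rim. Continuing down.

Call:
jog_arm(moves=[[0,-0.5,3,0,0,0,0],[0,-0.5,5,0,0,0,0],[0,-0.5,7,0,0,0,0],[0,-0.5,9,0,0,0,0],[0,-0.5,11,0,0,0,0],[0,-0.5,13,0,0,0,0],[0,-0.5,14,0,0,0,0],[0,-0.5,15,0,0,0,0],[0,-0.5,15,0,0,0,0],[0,-0.5,15,0,0,0,0]])

```text
clock: 41.45
ee_pos: [0.4949, 0.3825, 0.0496]
tcp_rot: [0.711, 0.704, -0.0, 0.0]
ft_force: [-0.5, -0.2, -2.0]
width: 0.01
gripper_force: 78.2
```

Run:
```python
from go import *
show()
b=grab('top');print('cups')
from det import *
M=masks(b)
for p in((.620,-.055,.044),(.648,-.204,.044)):
    print(rect(b,blob(b,M['nb'],proj(b,p),25),.04))
```

```text
t 41.5 pos [494.9 382.5  49.6] yaw 89.4 down [-0. -0. -1.] w 10.0 g 78.2 F [-0.5 -0.2 -2. ] q [-1.01  0.6   0.33  1.87 -0.28  0.72 -0.53]
cups
[619.8 -56.1  57.6  57.2   0.8]
[ 6.488e+02 -2.044e+02  5.770e+01  5.710e+01  5.000e-01]
```

Call:
jog_arm(moves=[[0,0,1,0,0,0,0],[0,0,1,0,0,0,0.2],[0,0,1,0,0,0,0.35],[0,0,1,0,0,0,0.4],[0,0,1,0,0,0,0.4],[0,0,-5,0,0,0,0.4],[0,0,-25,0,0,0,0.4],[0,0,-60,0,0,0,0.4],[0,0,-100,0,0,0,0.6],[0,0,-120,0,0,0,0.8]])

```text
clock: 42.5
ee_pos: [0.4959, 0.3829, 0.1733]
tcp_rot: [0.711, 0.703, 0.002, -0.0]
ft_force: [-0.7, 0.0, 0.1]
width: 0.0624
gripper_force: 0.0
```

```bash
python3 go.py 580 100 160 140 620.5 -55.5 110 179.4 620.5 -55.5 30 179.4
```

```text
t 42.5 pos [495.9 382.9 173.3] yaw 89.4 down [ 0.002  0.002 -1.   ] w 62.4 g 0.0 F [-0.7  0.   0.1] q [-1.07  0.44  0.4   1.8  -0.21  0.94 -0.59]
-> [-282.1   87.    12.8] [ 0.003 -0.001 -0.883]
-> [-131.   -93.1   50. ] [ 0.     0.    -0.688]
-> [ 0.  0. 80.] [0. 0. 0.]
```

Call:
jog_arm(moves=[[-30,9,2,0,0,-0.1,0.85],[-60,18,4,0,0,-0.2,0.85],[-90,27,6,0,0,-0.3,0.85],[-120,36,8,0,0,-0.4,0.85],[-155,47,10,0,0,-0.5,0.85],[-190,58,12,0,0,-0.6,0.85],[-225,69,12,0,0,-0.7,0.85],[-260,80,12,0,0,-0.8,0.85],[-282,87,12,0,0,-0.88,0.85],[-282,87,12,0,0,-0.88,0.85]])

```text
clock: 43.5
ee_pos: [0.5799, 0.0955, 0.1583]
tcp_rot: [0.345, 0.939, -0.0, 0.001]
ft_force: [-0.2, 0.5, 0.2]
width: 0.0728
gripper_force: 0.0
```

Call:
jog_arm(moves=[[-18,-13,5,0,0,-0.1,0.85],[-36,-26,10,0,0,-0.2,0.85],[-54,-39,15,0,0,-0.3,0.85],[-72,-52,20,0,0,-0.4,0.85],[-90,-65,25,0,0,-0.5,0.85],[-110,-78,35,0,0,-0.6,0.85],[-131,-93,45,0,0,-0.69,0.85],[-131,-93,50,0,0,-0.69,0.85],[-131,-93,50,0,0,-0.69,0.85],[-131,-93,50,0,0,-0.69,0.85]])

```text
clock: 44.5
ee_pos: [0.6192, -0.0545, 0.1079]
tcp_rot: [0.006, 1.0, 0.0, 0.0]
ft_force: [0.1, 0.7, 0.8]
width: 0.0728
gripper_force: 0.0
```

Run:
```python
from det import *
from go import plan
a,b=grab('side'),grab('top')
M=masks(a)
for q in((.6205,-.0555),(.6485,-.204)):
    c=blob(a,M['white'],proj(a,(*q,.03)),30);x,y,w,h=cv2.boundingRect(c);print(x,y,w,h)
    p=[proj(a,(q[0],q[1],z)) for z in(0,.044)];print(np.round(p,1).tolist())
M=masks(b)
c=blob(b,M['nb'],proj(b,(.6485,-.204,.044)),25);print(rect(b,c,.04))
c=blob(b,M['tan'],proj(b,(.494,.383,.049)),60);print('box',rect(b,c,.049))
plan((620.5,-55.5,30,179.4))
cv2.imwrite('pics/t12.png',b['frame']);cv2.imwrite('pics/s12.png',a['frame'])
```

```text
291 188 14 18
[[296.3, 203.2], [297.1, 191.9]]
332 204 17 20
[[338.5, 220.3], [340.2, 208.6]]
[ 6.488e+02 -2.044e+02  5.770e+01  5.710e+01  5.000e-01]
box [492.4 380.9 200.   95.9  -0.7]
t 44.6 pos [619.3 -54.5 108.1] yaw 179.4 down [ 0.  0. -1.] w 72.7 g 0.0 F [ 0.   0.7 -0.1] q [-0.12  0.49  0.14  1.85 -0.09  0.81  1.62]
-> [-1.1 -1.  78.1] [0. 0. 0.]
```

View pics/s12.png

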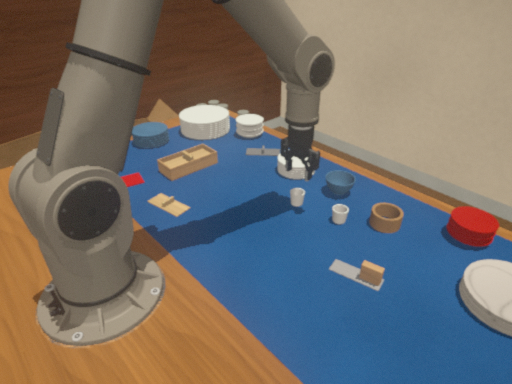

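The divider lies flat in the box at (188,161), the lifter lies flat at (358,273), and both cups stand untouched at (298,197) and (340,214). Next I'll pick cup 1.

Call:
jog_arm(moves=[[-1,-1,25,0,0,0,0.85],[-1,-1,50,0,0,0,0.85],[-1,-1,70,0,0,0,0.85],[-1,-1,78,0,0,0,0.85],[-1,-1,78,0,0,0,0.85],[-1,-1,78,0,0,0,0.6],[-1,-1,78,0,0,0,0.3],[-1,-1,78,0,0,0,0.3],[-1,-1,78,0,0,0,0.3],[-1,-1,78,0,0,0,0.3]], squeeze=50)

```text
clock: 45.6
ee_pos: [0.6212, -0.0567, 0.0313]
tcp_rot: [0.005, 1.0, 0.0, 0.001]
ft_force: [-1.3, 1.6, 7.9]
width: 0.0453
gripper_force: 49.8
```

Call:
jog_arm(moves=[[0,0,-5,0,0,0,0.3],[0,0,-15,0,0,0,0.3],[0,0,-40,0,0,0,0.3],[0,0,-70,0,0,0,0.3],[0,0,-110,0,0,0,0.3],[0,0,-110,0,0,0,0.3],[0,0,-110,0,0,0,0.3],[0,0,-110,0,0,0,0.3],[0,0,-110,0,0,0,0.3],[0,0,-110,0,0,0,0.3]])

```text
clock: 46.6
ee_pos: [0.6197, -0.0569, 0.1387]
tcp_rot: [0.005, 1.0, -0.0, -0.001]
ft_force: [0.8, -0.8, -0.5]
width: 0.0454
gripper_force: 51.3
```

Run:
```python
from det import *
from go import plan
b=grab('top');M=masks(b)
# divider + fin in box: fin top centre; box interior rect
u,v=map(int,proj(b,(.495,.383,.04)));print(u-30,v-35)
cv2.imwrite('pics/fit.png',cv2.resize(b['frame'][v-35:v+35,u-30:u+30],None,fx=8,fy=8,interpolation=cv2.INTER_CUBIC))
plan((590,100,140,179.4),(543,383,140,179.4),(543,383,70,179.4))
```

```text
135 159
t 46.6 pos [619.8 -56.9 138.8] yaw 179.4 down [-0.001 -0.    -1.   ] w 45.3 g 51.3 F [-0.  -0.3 -0.6] q [-0.12  0.45  0.14  1.82 -0.08  0.87  1.62]
-> [ 31.5 156.6  -1.1] [-0.    -0.001 -0.   ]
-> [ 50.  282.5   0. ] [0. 0. 0.]
-> [ 0.  0. 70.] [0. 0. 0.]
```

View pics/fit.png

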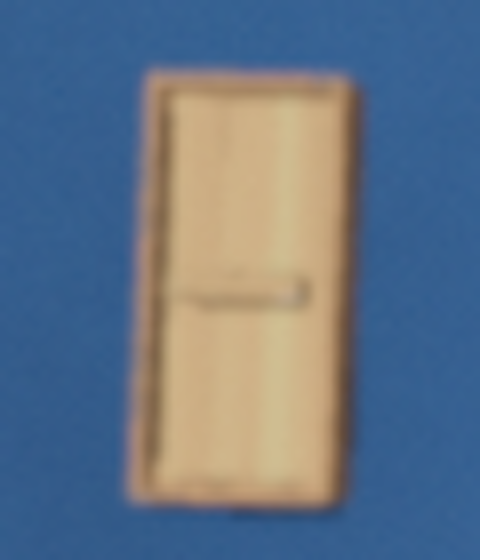

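The divider is fully seated with clearance all round, its fin centred at about (245,290) in the crop. I'll carry cup 1 to the far half.

Call:
jog_arm(moves=[[3,20,-1,0,0,0,0.3],[7,40,-1,0,0,0,0.3],[11,60,-1,0,0,0,0.3],[15,80,-1,0,0,0,0.3],[19,100,-1,0,0,0,0.3],[23,120,-1,0,0,0,0.3],[27,140,-1,0,0,0,0.3],[31,157,-1,0,0,0,0.3],[31,157,-1,0,0,0,0.3],[31,157,-1,0,0,0,0.3]])

```text
clock: 47.65
ee_pos: [0.5907, 0.1004, 0.1403]
tcp_rot: [0.005, 1.0, -0.0, -0.0]
ft_force: [-0.6, -1.1, -1.5]
width: 0.0451
gripper_force: 51.3
```

Call:
jog_arm(moves=[[6,35,0,0,0,0,0.3],[12,70,0,0,0,0,0.3],[18,105,0,0,0,0,0.3],[24,140,0,0,0,0,0.3],[30,175,0,0,0,0,0.3],[36,210,0,0,0,0,0.3],[42,250,0,0,0,0,0.3],[48,283,0,0,0,0,0.3],[48,283,0,0,0,0,0.3],[48,283,0,0,0,0,0.3]])

```text
clock: 48.65
ee_pos: [0.5461, 0.3835, 0.1401]
tcp_rot: [0.005, 1.0, -0.0, -0.0]
ft_force: [0.6, -0.8, -0.8]
width: 0.0456
gripper_force: 51.4
```

```bash
python3 go.py 544 382.5 64.5 179.4
```

```text
t 48.6 pos [546.1 383.5 140.1] yaw 179.4 down [-0.    -0.001 -1.   ] w 45.6 g 51.4 F [ 0.6 -0.8 -0.8] q [-0.75  0.51  0.06  1.71 -0.03  0.92  0.88]
-> [ 2.1 -1.  75.6] [-0.001 -0.    -0.   ]
```

Call:
jog_arm(moves=[[1,-1,20,0,0,0,0.3],[2,-1,40,0,0,0,0.3],[2,-1,55,0,0,0,0.3],[2,-1,65,0,0,0,0.3],[2,-1,70,0,0,0,0.3],[2,-1,73,0,0,0,0.3],[2,-1,75,0,0,0,0.3],[2,-1,75,0,0,0,0.3],[2,-1,75,0,0,0,0.3],[2,-1,75,0,0,0,0.3]])

```text
clock: 49.65
ee_pos: [0.5441, 0.3831, 0.0661]
tcp_rot: [0.005, 1.0, 0.0, 0.0]
ft_force: [0.2, -0.5, -1.2]
width: 0.0452
gripper_force: 51.4
```

```bash
python3 go.py 544 382.5 64 179.4
```

```text
t 49.6 pos [544.1 383.1  66.1] yaw 179.4 down [ 0.  0. -1.] w 45.2 g 51.4 F [ 0.2 -0.5 -1.2] q [-0.74  0.6   0.05  1.76 -0.04  0.79  0.88]
-> [ 0.1 -0.6  2.1] [ 0.  0. -0.]
```

Call:
jog_arm(moves=[[0,0,1,0,0,0,0.3],[0,0,2,0,0,0,0.3],[0,0,2,0,0,0,0.3],[0,0,2,0,0,0,0.6],[0,0,2,0,0,0,0.7],[0,0,2,0,0,0,0.75],[0,0,-5,0,0,0,0.8],[0,0,-25,0,0,0,0.85],[0,0,-60,0,0,0,0.85],[0,0,-90,0,0,0,0.85]])

```text
clock: 50.65
ee_pos: [0.544, 0.3829, 0.1573]
tcp_rot: [0.006, 1.0, 0.0, 0.0]
ft_force: [0.9, -0.1, 0.2]
width: 0.0726
gripper_force: 0.0
```

Run:
```python
from det import *
from go import plan
a,b=grab('side'),grab('top');M=masks(b)
c=blob(b,M['nb'],proj(b,(.6485,-.204,.044)),25);print(rect(b,c,.04))
q=(.544,.3825);Ma=masks(a)
for z in(.033,.077):print(np.round(proj(a,(*q,z)),1))
c=blob(a,Ma['white'],proj(a,(*q,.06)),18);print(cv2.boundingRect(c))
plan((610,-30,150,179.4),(648,-204,110,179.4))
```

```text
[ 6.488e+02 -2.044e+02  5.770e+01  5.710e+01  5.000e-01]
[198.8 155.3]
[197.7 144.9]
(193, 142, 12, 15)
t 50.8 pos [545.8 384.2 160.6] yaw 179.4 down [ 0.005  0.004 -1.   ] w 72.5 g 0.0 F [0.7 0.9 0.1] q [-0.75  0.49  0.06  1.7  -0.03  0.95  0.88]
-> [ -68.8 -413.5    9.2] [ 0.004  0.005 -0.001]
-> [ -39.8 -173.6   40. ] [0. 0. 0.]
```

Call:
jog_arm(moves=[[-7,-43,0,0,0,0,0.85],[-14,-86,0,0,0,0,0.85],[-21,-129,0,0,0,0,0.85],[-28,-172,0,0,0,0,0.85],[-35,-215,0,0,0,0,0.85],[-42,-258,0,0,0,0,0.85],[-49,-301,0,0,0,0,0.85],[-56,-344,0,0,0,0,0.85],[-63,-387,0,0,0,0,0.85],[-70,-415,0,0,0,0,0.85]])

```text
clock: 51.75
ee_pos: [0.6092, -0.0365, 0.1558]
tcp_rot: [0.007, 1.0, -0.0, -0.0]
ft_force: [0.5, 0.6, 0.2]
width: 0.0726
gripper_force: 0.0
```

Call:
jog_arm(moves=[[-6,-30,0,0,0,0,0.85],[-12,-60,5,0,0,0,0.85],[-18,-90,10,0,0,0,0.85],[-24,-120,20,0,0,0,0.85],[-30,-150,35,0,0,0,0.85],[-36,-172,45,0,0,0,0.85],[-36,-172,45,0,0,0,0.85],[-36,-172,45,0,0,0,0.85],[-36,-172,45,0,0,0,0.85],[-36,-172,45,0,0,0,0.85]])

```text
clock: 52.75
ee_pos: [0.6439, -0.204, 0.1112]
tcp_rot: [0.005, 1.0, 0.0, 0.0]
ft_force: [-0.4, 0.2, 0.8]
width: 0.0727
gripper_force: 0.0
```

Run:
```python
from det import *
from go import plan
a=grab('side');M=masks(a);q=(.6485,-.2042)
print(cv2.boundingRect(blob(a,M['white'],proj(a,(*q,.02)),20)),'was 332 204 17 20')
plan((648.5,-204.2,31,179.4))
```

```text
(334, 204, 15, 19) was 332 204 17 20
t 52.8 pos [ 643.8 -204.1  111.1] yaw 179.5 down [ 0.001  0.    -1.   ] w 72.8 g 0.0 F [-0.7 -0.7 -0.2] q [ 0.09  0.56  0.17  1.72 -0.12  0.87  1.87]
-> [-4.6 -0.1 80.1] [0.    0.001 0.001]
```

Call:
jog_arm(moves=[[-4.6,0,25,0,0,0,0.85],[-4.6,0,50,0,0,0,0.85],[-4.6,0,70,0,0,0,0.85],[-4.6,0,80,0,0,0,0.85],[-4.6,0,80,0,0,0,0.85],[-4.6,0,80,0,0,0,0.6],[-4.6,0,80,0,0,0,0.3],[-4.6,0,80,0,0,0,0.3],[-4.6,0,80,0,0,0,0.3],[-4.6,0,80,0,0,0,0.3]], squeeze=50)

```text
clock: 53.8
ee_pos: [0.6491, -0.2053, 0.0324]
tcp_rot: [0.005, 1.0, -0.0, 0.001]
ft_force: [-1.4, 1.7, 5.8]
width: 0.0454
gripper_force: 50.1
```

Call:
jog_arm(moves=[[0,0,-5,0,0,0,0.3],[0,0,-15,0,0,0,0.3],[0,0,-40,0,0,0,0.3],[0,0,-70,0,0,0,0.3],[0,0,-110,0,0,0,0.3],[0,0,-125,0,0,0,0.3],[0,0,-125,0,0,0,0.3],[0,0,-125,0,0,0,0.3],[0,0,-125,0,0,0,0.3],[0,0,-125,0,0,0,0.3]])

```text
clock: 54.8
ee_pos: [0.6475, -0.205, 0.1543]
tcp_rot: [0.005, 1.0, 0.0, -0.001]
ft_force: [-0.6, -0.4, -0.8]
width: 0.0458
gripper_force: 51.3
```

```bash
python3 go.py 560 100 155 179.4 446 382.5 155 179.4
```

```text
t 54.8 pos [ 647.5 -205.   154.3] yaw 179.4 down [-0.002  0.    -1.   ] w 45.8 g 51.3 F [-0.6 -0.4 -0.8] q [ 0.08  0.52  0.19  1.68 -0.11  0.96  1.86]
-> [ 90.8 304.1  -0.4] [ 0.    -0.002 -0.   ]
-> [117.  281.3   0. ] [0. 0. 0.]
```

Call:
jog_arm(moves=[[10,34,0,0,0,0,0.3],[20,68,0,0,0,0,0.3],[30,102,0,0,0,0,0.3],[40,136,0,0,0,0,0.3],[50,170,0,0,0,0,0.3],[60,204,0,0,0,0,0.3],[70,238,0,0,0,0,0.3],[80,272,0,0,0,0,0.3],[91,304,0,0,0,0,0.3],[91,304,0,0,0,0,0.3]])

```text
clock: 55.8
ee_pos: [0.5588, 0.1047, 0.1549]
tcp_rot: [0.002, 1.0, 0.001, -0.001]
ft_force: [-0.6, 0.0, -1.1]
width: 0.0459
gripper_force: 51.4
```

Call:
jog_arm(moves=[[14,34,0,0,0,0,0.3],[28,68,0,0,0,0,0.3],[43,103,0,0,0,0,0.3],[57,138,0,0,0,0,0.3],[72,174,0,0,0,0,0.3],[87,210,0,0,0,0,0.3],[102,246,0,0,0,0,0.3],[117,281,0,0,0,0,0.3],[117,281,0,0,0,0,0.3],[117,281,0,0,0,0,0.3]])

```text
clock: 56.8
ee_pos: [0.4462, 0.3821, 0.1548]
tcp_rot: [0.005, 1.0, -0.001, -0.0]
ft_force: [0.3, -0.7, -0.6]
width: 0.0457
gripper_force: 51.5
```

```bash
python3 go.py 446 382.5 65.5 179.4
```

```text
t 56.8 pos [446.2 382.1 154.8] yaw 179.5 down [-0.001 -0.001 -1.   ] w 45.7 g 51.5 F [ 0.3 -0.7 -0.6] q [-0.83  0.38  0.01  1.89 -0.01  0.88  0.75]
-> [ 0.1  0.5 89.3] [-0.001 -0.001  0.001]
```

Call:
jog_arm(moves=[[0,0,20,0,0,0,0.3],[0,0,40,0,0,0,0.3],[0,0,60,0,0,0,0.3],[0,0,73,0,0,0,0.3],[0,0,81,0,0,0,0.3],[0,0,85,0,0,0,0.3],[0,0,88,0,0,0,0.3],[0,0,88,0,0,0,0.3],[0,0,88,0,0,0,0.3],[0,0,88,0,0,0,0.3]])

```text
clock: 57.8
ee_pos: [0.4467, 0.3822, 0.0681]
tcp_rot: [0.005, 1.0, 0.0, 0.0]
ft_force: [0.4, 1.1, -1.5]
width: 0.0459
gripper_force: 51.5
```

```bash
python3 go.py 446 382.5 65 179.4
```

```text
t 57.8 pos [446.7 382.2  68.1] yaw 179.4 down [ 0.001  0.001 -1.   ] w 45.9 g 51.5 F [ 0.4  1.1 -1.5] q [-0.82  0.5   0.01  1.94 -0.    0.71  0.75]
-> [0.7 0.3 3.1] [ 0.001  0.001 -0.   ]
```

Call:
jog_arm(moves=[[0,0,1,0,0,0,0.3],[0,0,2,0,0,0,0.3],[0,0,3,0,0,0,0.3],[0,0,3,0,0,0,0.3],[0,0,3,0,0,0,0.6],[0,0,3,0,0,0,0.75],[0,0,3,0,0,0,0.75],[0,0,-10,0,0,0,0.85],[0,0,-40,0,0,0,0.85],[0,0,-80,0,0,0,0.85]])

```text
clock: 58.8
ee_pos: [0.4458, 0.3813, 0.148]
tcp_rot: [0.005, 1.0, -0.001, -0.001]
ft_force: [0.1, 1.0, 0.3]
width: 0.0725
gripper_force: 0.0
```

Call:
jog_arm(moves=[[0,0,-30,0,0,0,0.85],[-20,-40,-50,0,0,0,0.85],[-40,-80,-50,0,0,0,0.85],[-60,-120,-50,0,0,0,0.85],[-70,-160,-50,0,0,0,0.85],[-80,-200,-50,0,0,0,0.85],[-80,-240,-50,0,0,0,0.85],[-80,-280,-50,0,0,0,0.85],[-80,-320,-50,0,0,0,0.85],[-80,-340,-50,0,0,0,0.85]])

```text
clock: 59.8
ee_pos: [0.5226, 0.0376, 0.1987]
tcp_rot: [0.007, 1.0, -0.0, 0.0]
ft_force: [-0.4, 0.3, 0.0]
width: 0.0727
gripper_force: 0.0
```

Run:
```python
from det import *
from go import show
show();a,b=grab('side'),grab('top')
o=[]
for f in(a,b):
    u,v=map(int,proj(f,(.495,.383,.05)));o.append(cv2.resize(f['frame'][v-35:v+35,u-50:u+50],None,fx=4.2,fy=4.2,interpolation=cv2.INTER_CUBIC))
cv2.imwrite('pics/fin.png',np.vstack(o))
```

```text
t 59.8 pos [522.6  37.6 198.7] yaw 179.2 down [ 0.001 -0.    -1.   ] w 72.7 g 0.0 F [-0.4  0.3  0. ] q [-0.35  0.23  0.17  2.   -0.05  0.92  1.41]
```

View pics/fin.png

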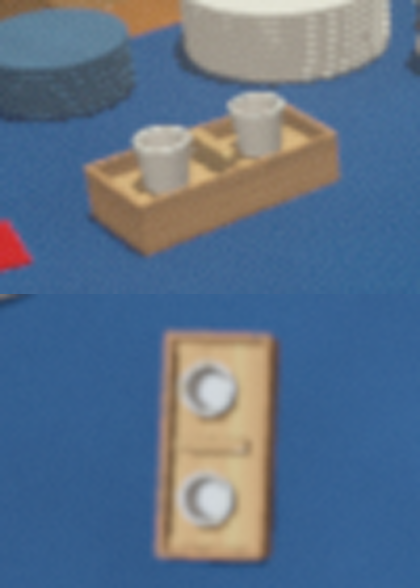

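Both cups stand upright, one in the middle of each half either side of the fin, and the small leftward shift in the top view is parallax. I'll hand it in.

```bash
python3 -c "from h import *; print(ctrl.hand_in())"
```

```text
the job is handed in; nothing more can be done
None
```

The box is packed and the job handed in at about 60 s: both dishes were tipped with the lifter and lie foot up in their own bays, the lifter is flat on the sheet, the divider is fitted fin up, and each cup stands upright in its own half; hand-in returned no verdict.

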